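# Hold a slide carrier flush on a sloped inspection stage

### The job

Pick up the slide carrier by its upright grip, tilt it to the slope of the inspection stage and slide it nose first between the guide bars and under the lens bridge until its nose is at the end stop. Finish while still gripping it, with its underside flush on the sloped face and pressed down lightly on it, with roughly 10 N; do not let go. Leave the petri dish, the objective case and the filter cube alone, and do not shift the stage's tilt.

Things in the scene. Friction and masses are not known exactly. Their poses are not given: they have to be found in the camera images.
- carrier_grip (a point): Centre of the black upright grip block of the loose slide carrier (about 0.1 kg, starts flat on the worktop, grip up). The block is 24 mm long (x), 14 mm wide (y) and stands from 8 to 48 mm above the carrier's underside; this point is 28 mm above the underside. Axes: x along the carrier towards its nose, y across, z up. Grip it across its 14 mm width, fingers along -z.
- carrier_under (a point): Middle of the flat underside of the carrier's plate, 108 mm long (x), 30 mm wide (y), 8 mm thick, a clear glass slide on top. Same axes as carrier_grip, which is at (-40, 0, 28) mm from here.
- carrier_nose (a point): Front end of the carrier's plate (its nose), mid-width and mid-thickness, at (54, 0, 4) mm from carrier_under; same axes.
- seat (a point): Seat on the sloped aluminium face (134 x 78 mm) of the stage: the point of its upper surface where carrier_under lies when fully home. x up the slope roughly to the robot's right (the way in), y across, z square out of the face. Slope varies, about 9 to 22 degrees, held by a stiff friction joint; foot fixed. Lower edge at x -70 mm, about 40 mm above the worktop. Guide bars: 6 mm high along x, 36 mm clear between them.
- bridge_gap (a point): Centre of the opening under the lens bridge, at (19, 0, 11) mm in the axes of seat (same axes). The bridge spans x +12 to +26 mm of the face, 22 mm clear height over the face, 56 mm between its posts; its lens ends 38 mm above the face. In front of the bridge the face is open from above, so the carrier can be lowered there with its nose short of the bridge.
- stop_foot (a point): Foot of the end stop's near side on the face, at (54, 0, 0) mm in the axes of seat (same axes). The stop is a bar 12 mm high across the upper end; the carrier's nose meets it when home. The guide bars run from x -65 to +57 mm of the face.
- petri: Petri dish, 60 mm across, 15 mm high, a bystander; origin at the centre of its underside.
- lens_case: Clear objective case with black cap, 38 x 38 x 64 mm, a bystander; origin at the centre of its underside.
- spare_cube: Black filter cube, 34 x 34 x 35 mm, a bystander; origin at the centre of its underside.

How it is judged:
By the outcome, as a careful person would: the job done as asked, in the order asked, and still so for the second after the job is handed in, while the arm keeps its last pose, push and grip.
It also fails if it takes over 53 s, if anything falls off the work surface, if the arm or the gripper's body presses on something with over 40 N, if the wrist force passes 120 N, or if a joint passes its speed limit or range.

### The arm

A 6-joint arm with a two-finger parallel gripper is mounted at the origin on a cart in front of the work surface, level with it; the furniture and walls round the work are solid. World frame = base frame: x ahead of the robot, y to its left, z up, the work surface at z = 0. Lengths are in mm, angles in rad, forces in N, time in s.
With the tool pointing down it reaches from about 225 to 875 mm from the base axis. Payload 3.4 kg.
Tool frame: the origin (TCP) lies on the centre line of the jaws, within the pads' length; the fingertips stand 19 mm ahead of it and the grasp point (between the pads) is the TCP; y points along the fingers, z is the direction in which the jaws open and shut, and the axes are right-handed (so a half turn about y gives the same grasp; the last joint's range is limited). The gripper opens to 85 mm and grips with 20 to 120 N. Pads are 22 mm wide; open, the fingers measure 114 mm over their backs; the gripper's body (76 mm by 85 mm) begins 54 mm behind the grasp point. The pads swing forward as they close: fully open they stand 13 mm farther back than shut.
Start: joints at [1.007, 0.276, 1.505, -0, 1.361, -0.121], TCP at [246.392, 519.572, 220.428] pointing down, gripper open.
Joint ranges: [-2.89, 2.89], [-0.75, 2.08], [0.22, 2.7], [-1.18, 4.32], [0.11, 2.71], [-2.7, 2.7]. Speed limits (rad/s): [2.57, 2.57, 3.14, 3.14, 3.14, 3.14].

### API

Orientations are given as a rotation vector (axis times angle).
In Python, from cell import env, optics, job gives the robot as it stands.
- The arm moves only by the shell command python3 -m inch 'ROWS'. ROWS is JSON, a list of rows, each a list of 7 numbers: the shift along the tool's x, y, z in cm, then the turn, a rotation vector about the tool's x, y, z in degrees, then the opening, from 0 (shut) to 1 (fully open). A call has 1 to 8 rows; each row shifts and turns the commanded pose from where the row before left it, along the tool's axes as they then stand; what a row does not reach is not made up. A row lasts 1/12 s, in which the tool goes at most 41.7 mm and 7.16 degrees, less where a joint would pass 70% of its speed; a pose out of reach is approached as far as the arm can. A call is refused whole if a number of a shift passes 4.17 or a number of a turn 7.16, either way. A call with a gripper value outside its range is refused whole. The fingers move at their own pace and stop on an object; the grip force is fixed at half the most. Time passes only in rows, so rows that do not move let the fingers close. It gives the time, the measured TCP pose, the force and the opening at its end, in the units of the state.
- env.get_obs(): the state, without advancing time (a new reading comes with each control period).
- optics.snapshot(name): name is "side" or "top"; returns the picture (480x640x3 uint8, red, green, blue); there is no depth.
- optics.calibration(name): a dict with "fx", "fy", "cx", "cy" (pixels), "world_to_cam" (4x4, takes a point from world to camera coordinates). Camera axes: x right, y down, z forward; pixel columns grow to the right and rows downward; lengths in mm; the calibration is good to about 2 mm. A picture is of the moment at which its call begins. calibration takes no time and is no camera call.
- job.sign_off(): hands the job in, once; it reports no verdict.
The state is a dict: "clock": time; "joints": joint angles; "qvel": joint speeds; "joint_efforts": joint torques, N m; "ee_pos": TCP position; "tool_rot": TCP orientation; "contact_force": force on the tool from outside, world axes, zero at the start; "moment": the same for the moment, N m; "width": finger opening in mm.
Only numpy, scipy, OpenCV 4.12 (cv2) and the standard library are available. Lean on these libraries where they do the work, as an engineer would, in place of code of your own. Each camera call takes 0.05 s, during which the arm holds its last target.

## Working session

There is one attempt and no reset: what is moved stays moved. The work goes in short steps, Python scripts to look and compute and a shell command to move; the robot and the scene stay as the last step left them, time stands still between calls to the robot, and variables do not carry over. Pictures are saved under pics/ and viewed, and the job is handed in when it is done.

```bash
ls; mkdir -p pics; python3 - <<'E'
from cell import env, optics, job
import cv2
o=env.get_obs(); print(o)
for n in ("side","top"):
    im=optics.snapshot(n); cv2.imwrite(f"pics/{n}0.png",im[:,:,::-1]); c=optics.calibration(n); print(n,c)
E
```

```text
pics
{'clock': 0.0, 'joints': array([ 1.00698227e+00,  2.76586575e-01,  1.50615601e+00,  2.42643566e-05,
        1.36068841e+00, -1.20986294e-01]), 'qvel': array([ 0.001303  ,  0.00082818,  0.00040765, -0.00051166, -0.00037011,
        0.00116903]), 'joint_efforts': array([-1.30938904e-03, -4.16787279e+01, -2.45805860e+01, -2.38724979e-04,
        1.11536868e-02, -8.03194524e-06]), 'ee_pos': array([246.07575488, 519.06928675, 219.53541464]), 'tool_rot': array([-1.54448387,  0.3478733 , -0.34686167]), 'contact_force': array([ 0.79307857, -0.19093884,  0.16719731]), 'moment': array([ 0.00702548,  0.00279453, -0.03860539]), 'width': 85.41152349987063}
side {'fx': 540.6862001163108, 'fy': 540.6862001163108, 'cx': 314.4382524805981, 'cy': 241.71465636515333, 'world_to_cam': array([[ 9.92976889e-01,  1.18037592e-01, -8.00158430e-03,
        -5.67310874e+02],
       [ 8.92631051e-02, -7.91868255e-01, -6.04133069e-01,
         1.72642747e+01],
       [-7.76466133e-02,  5.99175929e-01, -7.96843278e-01,
         1.30223558e+03],
       [ 0.00000000e+00,  0.00000000e+00,  0.00000000e+00,
         1.00000000e+00]])}
top {'fx': 448.0051648138421, 'fy': 448.0051648138421, 'cx': 319.89260252239797, 'cy': 243.51045188516778, 'world_to_cam': array([[ 2.23731017e-02, -9.99742873e-01,  3.69205530e-03,
        -1.57457193e+00],
       [-9.76982927e-01, -2.26470905e-02, -2.12111927e-01,
         5.83204496e+02],
       [ 2.12141002e-01,  1.13852673e-03, -9.77238404e-01,
         1.11483458e+03],
       [ 0.00000000e+00,  0.00000000e+00,  0.00000000e+00,
         1.00000000e+00]])}
```

View pics/side0.png

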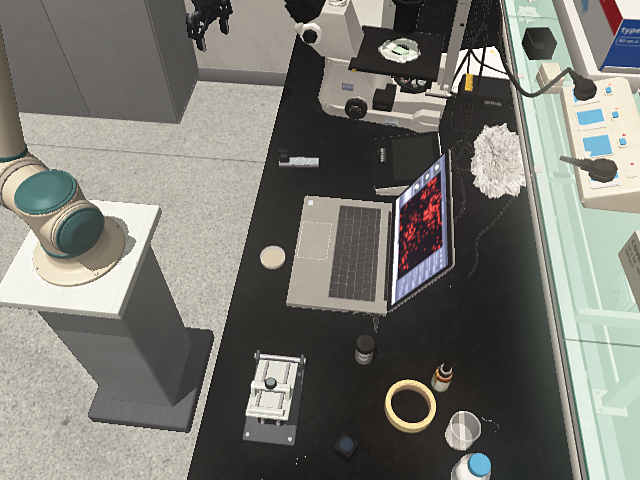

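View pics/top0.png

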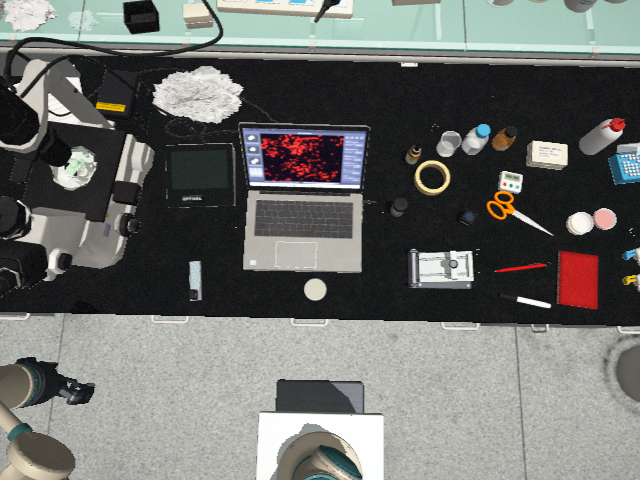

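The side view shows the carrier near (300,160) and the stage near (275,395). The top view shows the carrier near (195,280) and the stage near (440,268). The petri dish is at top (315,290), the case at (398,206) and the cube at (467,216). I'll zoom in next.

```bash
python3 - <<'E'
import cv2,numpy as np
s=cv2.imread("pics/side0.png"); t=cv2.imread("pics/top0.png")
def crop(im,x,y,w,h,k): return cv2.resize(im[y:y+h,x:x+w],None,fx=k,fy=k,interpolation=cv2.INTER_CUBIC)
cv2.imwrite("pics/c_side_car.png",crop(s,270,140,60,40,12))
cv2.imwrite("pics/c_top_car.png",crop(t,170,250,60,60,10))
cv2.imwrite("pics/c_side_st.png",crop(s,235,340,80,110,5))
cv2.imwrite("pics/c_top_st.png",crop(t,400,240,80,56,10))
a=crop(s,270,140,60,40,6);b=crop(t,170,250,60,60,6)
E
```

```text
(no output)
```

View pics/c_side_car.png

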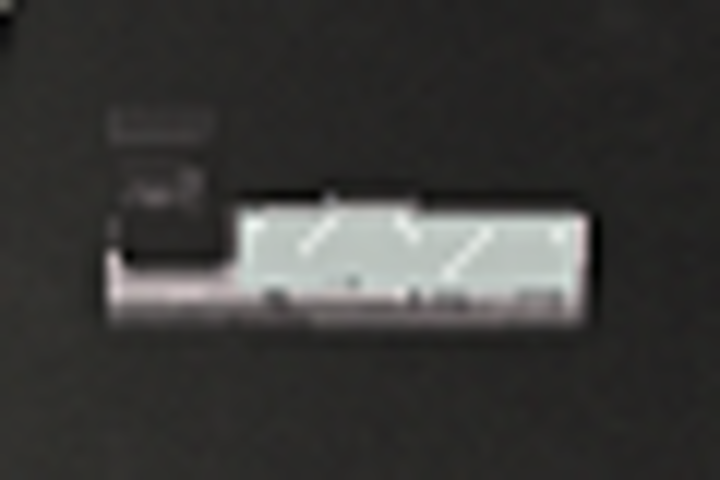

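View pics/c_top_car.png

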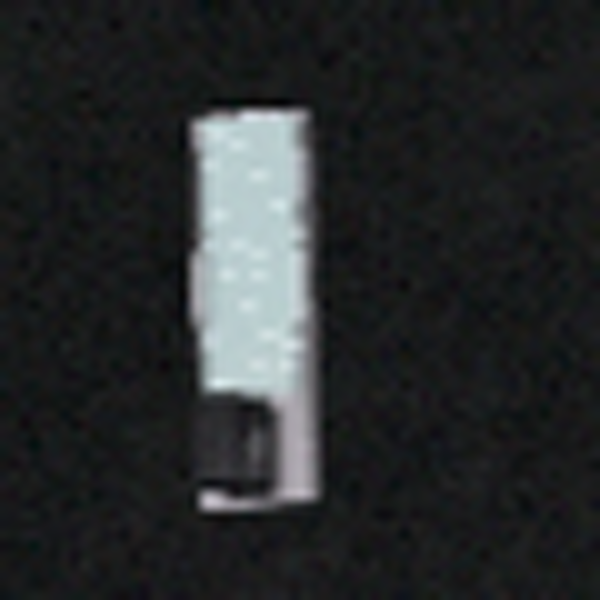

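View pics/c_side_st.png

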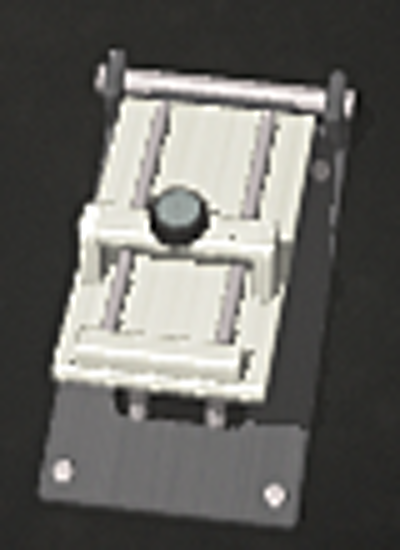

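View pics/c_top_st.png

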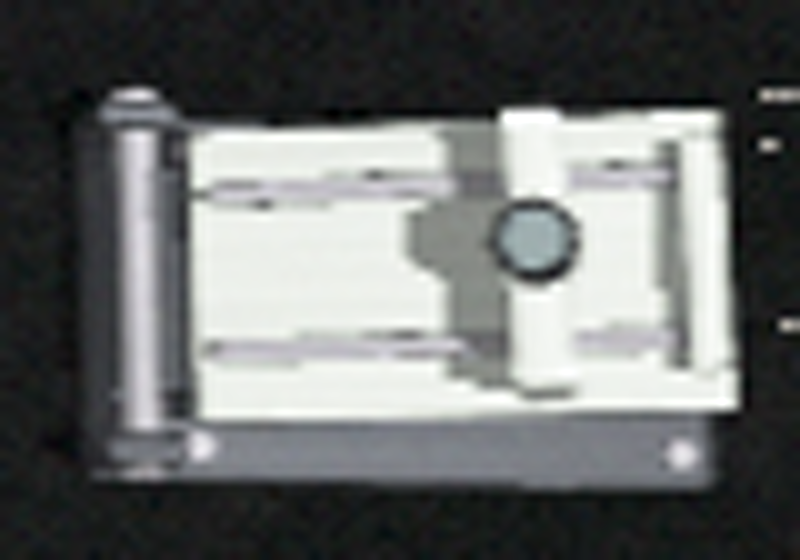

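```bash
cat > h.py <<'E'
import numpy as np,cv2
from scipy.spatial.transform import Rotation as R
from cell import env,optics,job
C={n:optics.calibration(n) for n in("side","top")}
def proj(n,P):
    c=C[n];P=np.atleast_2d(P);M=c["world_to_cam"];q=P@M[:3,:3].T+M[:3,3]
    return np.c_[c["fx"]*q[:,0]/q[:,2]+c["cx"],c["fy"]*q[:,1]/q[:,2]+c["cy"]]
def back(n,uv,z):
    c=C[n];M=c["world_to_cam"];o=-M[:3,:3].T@M[:3,3]
    d=M[:3,:3].T@np.array([(uv[0]-c["cx"])/c["fx"],(uv[1]-c["cy"])/c["fy"],1])
    return o+d*(z-o[2])/d[2]
def crop(im,x,y,w,h,k): return cv2.resize(im[y:y+h,x:x+w],None,fx=k,fy=k,interpolation=cv2.INTER_CUBIC)
def box(a,b): return np.array([[x,y,z] for x in(a[0],b[0]) for y in(a[1],b[1]) for z in(a[2],b[2])],float)
E
cat > carfit.py <<'E'
from h import *
from scipy.optimize import minimize
def faces(n,a,b,T,cam):
    out=[]
    ctr=(np.array(a)+b)/2
    for ax in range(3):
        for s,v in((-1,a[ax]),(1,b[ax])):
            o=[i for i in range(3) if i!=ax];pts=[]
            for p,q in((0,0),(1,0),(1,1),(0,1)):
                P=np.zeros(3);P[ax]=v;P[o[0]]=(a,b)[p][o[0]];P[o[1]]=(a,b)[q][o[1]];pts.append(P)
            pts=T(np.array(pts));nv=T(np.eye(3)[ax]*s)-T(np.zeros(3))
            if (nv@(cam-pts.mean(0)).ravel())>0: out.append((pts,(n,ax,s)))
    return out
def render(view,win,par,K=8):
    x,y,yaw=par;M=C[view]["world_to_cam"];cam=-M[:3,:3].T@M[:3,3]
    Rz=R.from_euler('z',yaw).as_matrix()
    T=lambda P:(np.atleast_2d(P)@Rz.T+[x,y,0]) 
    Tn=lambda P:T(P) if np.ndim(P)==2 else T(P)[0]
    lab={};L=np.zeros((win[3]*K,win[2]*K),np.uint8);k=0
    for nm,a,b in(("pl",(-54,-15,0),(54,15,8)),("gl",(-22,-13,8),(54,13,9)),("gr",(-52,-7,8),(-28,7,48))):
        for pts,key in faces(nm,a,b,Tn,cam):
            k+=1;lab[k]=key
            uv=(proj(view,pts)+0.5-[win[0],win[1]])*K
            cv2.fillConvexPoly(L,np.round((uv-.5)*16).astype(np.int32),k,shift=4)
    return L,k
def cost(par,view,win,im,K=8,full=False):
    L,k=render(view,win,par,K)
    A=np.stack([cv2.resize((L==i).astype(np.float32),(win[2],win[3]),interpolation=cv2.INTER_AREA).ravel() for i in range(k+1)],1)
    A=A[:,A.sum(0)>0.3]
    Y=im[win[1]:win[1]+win[3],win[0]:win[0]+win[2]].reshape(-1,3).astype(float)
    X,*_=np.linalg.lstsq(A,Y,rcond=None);r=Y-A@X
    return (r**2).mean()
if __name__=="__main__":
    for view,win,uv in(("top",(178,250,36,60),(195.6,281)),("side",(270,140,60,40),(299,162))):
        im=cv2.imread(f"pics/{view}0.png");p0=back(view,uv,4)
        best=None
        for yaw in(-.06,0,.06):
            r=minimize(cost,[p0[0],p0[1],yaw],args=(view,win,im),method="Nelder-Mead",options=dict(initial_simplex=np.array([p0[0],p0[1],yaw])+np.array([[0,0,0],[5,0,0],[0,5,0],[0,0,.05]])))
            print(view,r.x,np.degrees(r.x[2]),r.fun)
E
python3 carfit.py; python3 - <<'E'
from h import *
print(R.from_rotvec(env.get_obs()['tool_rot']).as_matrix().round(3))
E
```

```text
top [4.85337066e+02 3.47372056e+02 9.80285376e-02] 5.616621477977242 80.85556246699136
top [4.85201272e+02 3.47303000e+02 9.97611821e-02] 5.7158946907994155 81.1912666871791
top [4.85197388e+02 3.47350737e+02 9.80694442e-02] 5.618965251332187 80.55693317382611
side [4.86587596e+02 3.47879381e+02 7.67875805e-02] 4.399604283559755 87.22765831586305
side [4.87304634e+02 3.47987590e+02 7.99301091e-02] 4.579657905512059 88.37062474590729
side [4.86545560e+02 3.47784993e+02 8.29447580e-02] 4.752384567811937 88.13838327658685
[[ 0.904 -0.001  0.428]
 [-0.428 -0.001  0.904]
 [-0.    -1.    -0.002]]
```

The carrier fits independently in both views and they agree: under-point about (486, 347.5), yaw about 5°. Next I'll click stage features.

```bash
python3 - <<'E'
from h import *
s=cv2.imread("pics/side0.png"); t=cv2.imread("pics/top0.png")
def g(im,x,y,w,h,k,fn):
    c=crop(im,x,y,w,h,k)
    for i in range(0,w,5):
        cv2.line(c,(i*k,0),(i*k,6),(0,255,255),1); cv2.putText(c,str(x+i),(i*k,16),0,.35,(0,255,255),1)
    for j in range(0,h,5):
        cv2.line(c,(0,j*k),(6,j*k),(0,255,255),1); cv2.putText(c,str(y+j),(8,j*k+4),0,.35,(0,255,255),1)
    cv2.imwrite(fn,c)
g(s,240,345,70,45,11,"pics/s1.png"); g(s,240,380,70,50,11,"pics/s2.png")
g(t,405,245,76,50,10,"pics/t1.png")
E
```

```text
(no output)
```

View pics/s1.png

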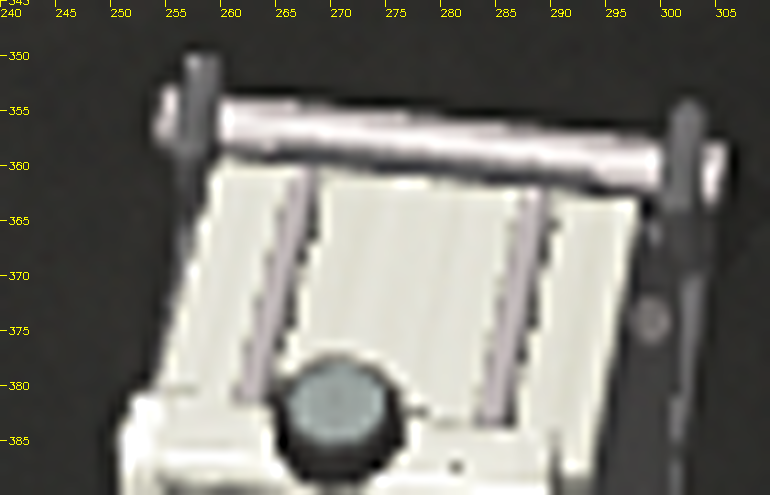

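View pics/s2.png

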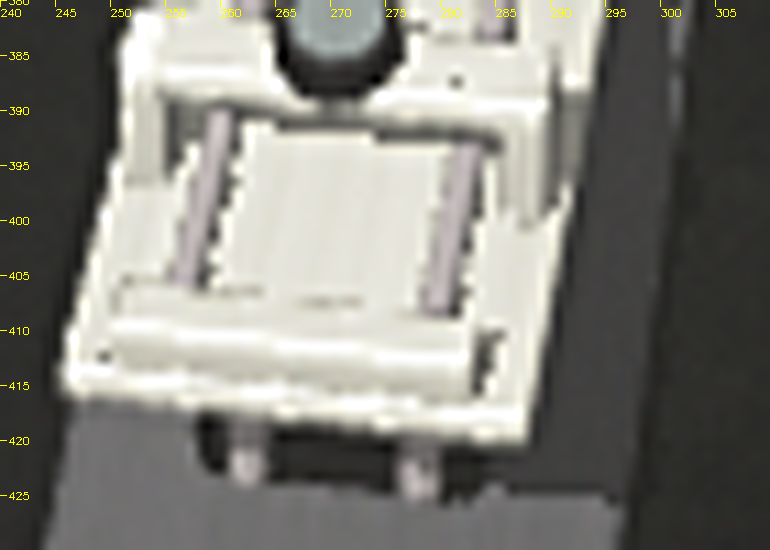

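View pics/t1.png

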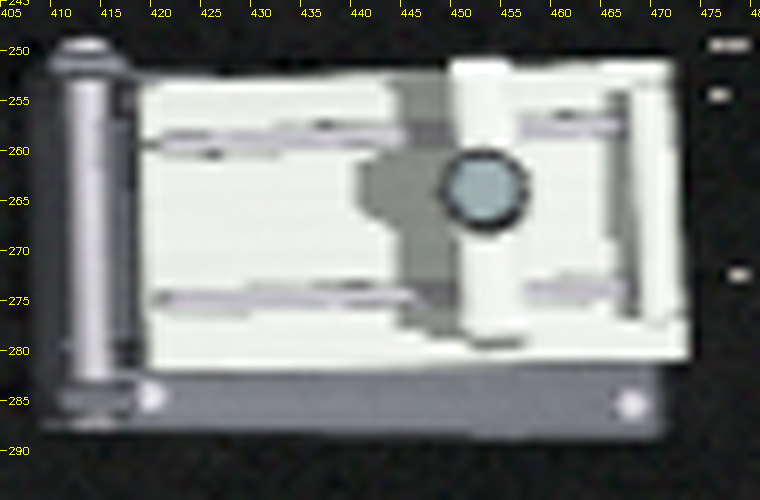

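```bash
cat > stagefit.py <<'E'
from h import *
from scipy.optimize import least_squares
# (view, feature pt in seat axes, label px)
pts=[("side",(-70,-39,0),(260,359.8)),("side",(-70,39,0),(297.7,363)),
("side",(64,-39,0),(246.0,414.2)),("side",(64,39,0),(288.2,418.8)),
("top",(-70,39,0),(419.2,253.2)),("top",(-70,-39,0),(420,282.2)),
("top",(64,39,0),(472.3,251)),("top",(64,-39,0),(473.8,281)),
]
def S(p):
    yaw,sl=p[3],p[4]
    ex=np.array([np.cos(sl)*np.cos(yaw),np.cos(sl)*np.sin(yaw),np.sin(sl)])
    ey=np.array([-np.sin(yaw),np.cos(yaw),0]);ez=np.cross(ex,ey)
    return np.stack([ex,ey,ez],1),np.array(p[:3])
def W(p,P): A,o=S(p); return np.atleast_2d(P)@A.T+o
def res(p,views=("side","top")):
    return np.concatenate([(proj(v,W(p,P))[0]-(np.array(uv)-.45)) for v,P,uv in pts if v in views])
if __name__=="__main__":
    r=least_squares(res,[480,-280,60,-1.57,.25])
    print(r.x,np.degrees(r.x[3:]),r.cost); print(r.fun.reshape(-1,2).round(2))
    p=r.x;np.save("stage.npy",p)
    print("low edge z",W(p,(-70,0,0)))
    for v,win,k in(("side",(240,345,70,80),7),("top",(405,245,76,50),10)):
        im=crop(cv2.imread(f"pics/{v}0.png"),*win,k)
        def ln(P,c=(0,0,255)):
            uv=((proj(v,W(p,P))+.5-win[:2])*k).astype(int); cv2.polylines(im,[uv.reshape(-1,1,2)],True,c,1)
        f=lambda x0,x1,y0,y1,z:[(x0,y0,z),(x1,y0,z),(x1,y1,z),(x0,y1,z)]
        ln(f(-70,64,-39,39,0)); 
        for s in(-1,1): ln(f(-65,57,18*s,24*s,6),(255,0,0))
        ln([(54,-39,0),(54,39,0)],(0,160,0)); ln([(54,-30,12),(54,30,12)],(0,255,0))
        ln(f(12,26,-28,28,22),(255,0,255))
        cv2.imwrite(f"pics/ov_{v}.png",im)
E
python3 stagefit.py
```

```text
[ 5.29921387e+02 -3.17706138e+02  6.66602271e+01 -1.56162062e+00
  3.32647313e-01] [-89.47427059  19.05928708] 0.9644211354174322
[[-0.53 -0.28]
 [ 0.56  0.36]
 [-0.78  0.09]
 [ 0.19  0.1 ]
 [-0.25 -0.08]
 [-0.06  0.09]
 [-0.28 -0.48]
 [ 0.03 -0.25]]
low edge z [[ 529.31430622 -251.54623997   43.80198188]]
```

```bash
sleep 1
```

```text
(no output)
```

View pics/ov_side.png

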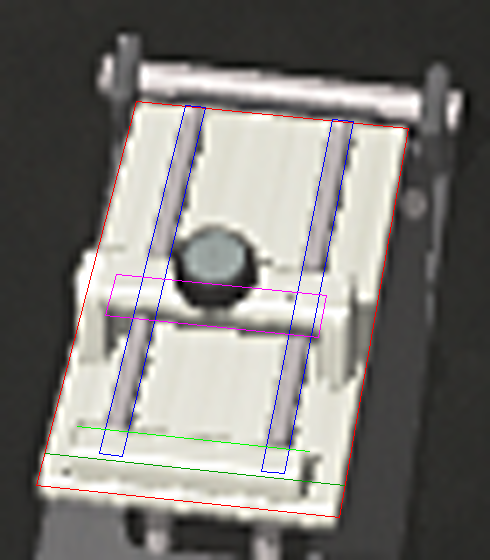

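View pics/ov_top.png

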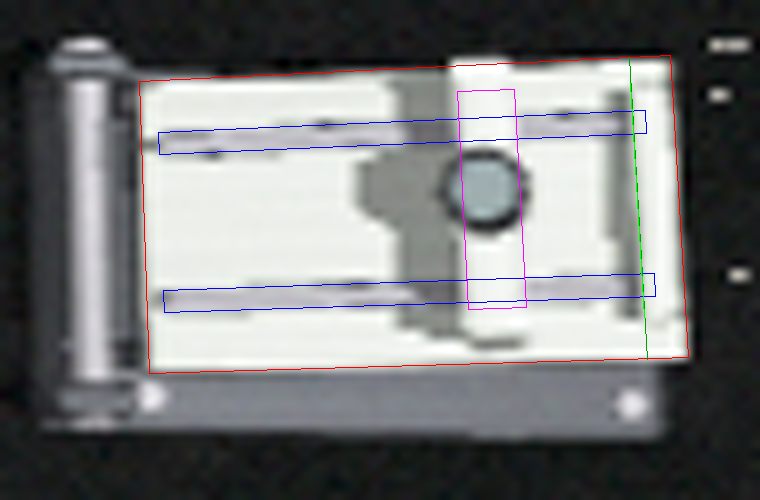

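```bash
cat > stagefit2.py <<'E'
from stagefit import *
pts2=pts+[("side",(19,0,38),(270.4,381.8)),("top",(19,0,38),(452.4,264.1)),
("top",(-65,21,6),(420.7,258.9)),("top",(-65,-21,6),(420.7,275)),("side",(-65,-21,6),(267.8,361)),("side",(-65,21,6),(288.6,362.8))]
# line constraints: (view, A, B, px): px lies on line AB
lines=[("top",(-65,21,6),(57,21,6),(465,257.5)),("top",(-65,-21,6),(57,-21,6),(465,273.9)),
("top",(-65,21,6),(57,21,6),(435,258.1)),("top",(-65,-21,6),(57,-21,6),(435,274.7)),
("side",(-65,-21,6),(57,-21,6),(262.3,380)),("side",(-65,21,6),(57,21,6),(284.2,382)),
("side",(-65,-21,6),(57,-21,6),(259,392)),("side",(-65,21,6),(57,21,6),(281.3,394)),
("side",(-65,-21,6),(57,-21,6),(256,404)),("side",(-65,21,6),(57,21,6),(278.9,406)),
("top",(54,30,12),(54,-30,12),(467.3,256)),("top",(54,30,12),(54,-30,12),(468.3,275)),
("side",(54,30,12),(54,-30,12),(251,405.3)),("side",(54,30,12),(54,-30,12),(271,407.5))]
def res2(p,views=("side","top"),off=False):
    o={"side":np.zeros(2),"top":np.array(p[5:7]) if off else np.zeros(2)}
    out=[]
    for v,P,uv in pts2:
        if v in views: out+=list(proj(v,W(p,P))[0]+o[v]-(np.array(uv)-.45))
    for v,A,B,uv in lines:
        if v in views:
            a,b=proj(v,W(p,[A,B]))+o[v];d=(b-a)/np.linalg.norm(b-a);e=np.array(uv)-.45-a
            out.append(d[0]*e[1]-d[1]*e[0])
    return np.array(out)
if __name__=="__main__":
    for vs in(("side","top"),("side",),("top",)):
        r=least_squares(res2,[480,-280,60,-1.57,.25],loss="soft_l1",f_scale=.4,kwargs=dict(views=vs))
        cov=np.sqrt(np.diag(np.linalg.inv(r.jac.T@r.jac)))*.4
        print(vs,r.x.round(3),np.degrees(r.x[3:]).round(2),cov.round(3),r.cost,W(r.x,(-70,0,0)).round(1))
        if len(vs)==2: print(r.fun.round(2)); np.save("stage.npy",r.x)
    r=least_squares(res2,[480,-280,60,-1.57,.25,0,0],loss="soft_l1",f_scale=.4,kwargs=dict(off=True));print(r.x,np.degrees(r.x[3:5]),r.cost)
E
python3 stagefit2.py
```

```text
('side', 'top') [ 529.15  -317.432   66.43    -1.569   -5.932] [ -89.92 -339.87] [0.266 0.335 0.841 0.005 0.008] 3.4319973022074333 [[ 529.1 -251.7   42.3]]
[-0.58 -0.05  0.42  0.87 -1.42 -0.7  -0.49 -0.36 -0.2   0.12 -0.23  0.26
 -0.28 -0.08 -0.21  0.18 -0.01  0.28  0.99  0.04  0.09  0.6   0.51  0.28
  0.01 -0.67  0.19 -0.24 -0.2  -0.11 -0.82 -0.18  0.43  0.47  0.63  0.83
  0.54  0.69  0.73  0.67 -0.12 -0.06]
('side',) [ 528.506 -316.998   64.889   67.547 -119.031] [ 3870.18 -6820.  ] [1.625e+00 4.767e+00 1.191e+01 8.000e-03 1.400e-02] 1.9588915785678291 [[ 528.3 -251.2   40.9]]
('top',) [ 528.83  -315.751   71.367   -7.866   -5.874] [-450.71 -336.55] [1.447e+00 2.324e+00 8.412e+00 7.000e-03 2.400e-02] 0.5618609367778133 [[ 529.6 -251.5   43.5]]
[ 459.80419084 -139.36155772 -368.24603011   20.57732357 -128.68770814
   87.33477364  -41.66357349] [ 1178.99379417 -7373.26255172] 222.6323607842769
```

The stage fit gives the seat at about (529, -317, 66), with x along -y (yaw -89.9°) and a slope of about 20°. I'll move to the pick now.

```bash
python3 -m inch '[[3.2,0.5,-0.9,0,0,0,1],[3.2,0.5,-0.9,0,0,0,1],[3.2,0.5,-0.9,0,0,0,1],[3.2,0.5,-0.9,0,0,0,1],[3.2,0.5,-0.9,0,0,0,1],[3.2,0.5,-0.9,0,0,0,1],[3.2,0.5,-0.9,0,0,0,1],[3.2,0.5,-0.9,0,0,0,1]]'
python3 -m inch '[[0,1,0,0,-6,0,1],[0,1,0,0,-6,0,1],[0,1,0,0,-6,0,1],[0,1,0,0,-6,0,1],[0,1,0,0,-6,0,1],[0,0,0,0,0,0,1]]'
cat > st.py <<'E'
from h import *
import sys
o=env.get_obs();A=R.from_rotvec(o['tool_rot']).as_matrix()
print(round(o['clock'],2),'pos',o['ee_pos'].round(1),'w',round(o['width'],1),'F',o['contact_force'].round(1),'M',o['moment'].round(2));print(A.round(3).tolist(),'j',o['joints'].round(2))
if len(sys.argv)>3:
    t=np.array([float(v) for v in sys.argv[1:4]]);print('delta tool cm',((t-o['ee_pos'])@A/10).round(2))
E
python3 st.py 446.2 344 60
```

```text
clock: 0.77
ee_pos: [447.6, 343.4, 179.8]
tool_rot: [-1.543, 0.348, -0.347]
contact_force: [0.2, 0.1, -0.7]
width: 85.4
clock: 1.27
ee_pos: [445.3, 343.8, 128.0]
tool_rot: [-1.572, -0.061, 0.068]
contact_force: [-0.2, -0.4, 0.2]
width: 85.5
1.27 pos [445.3 343.8 128. ] w 85.5 F [-0.2 -0.4  0.2] M [ 0.02 -0.02  0.03]
[[0.997, -0.004, -0.082], [0.082, -0.003, 0.997], [-0.005, -1.0, -0.002]] j [ 0.53  0.33  1.67  0.    1.15 -1.12]
delta tool cm [0.12 6.8  0.03]
```

```bash
python3 -m inch '[[0.1,2,0,0,-0.3,0,1],[0,2,0,0,0,0,1],[0,2,0,0,0,0,1],[0,2,0,0,0,0,1],[0,1.2,0,0,0,0,1],[0,0.5,0,0,0,0,1],[0,0,0,0,0,0,1]]'
python3 st.py 446.2 344 31; python3 - <<'E'
from h import *
a=cv2.cvtColor(optics.snapshot("side"),cv2.COLOR_RGB2BGR);b=cv2.cvtColor(optics.snapshot("top"),cv2.COLOR_RGB2BGR)
cv2.imwrite("pics/side1.png",a);cv2.imwrite("pics/top1.png",b)
cv2.imwrite("pics/m1.png",np.hstack([crop(a,250,110,80,80,5),crop(b,155,250,80,80,5)]))
E
```

```text
clock: 1.85
ee_pos: [447.2, 344.6, 32.5]
tool_rot: [-1.571, -0.065, 0.068]
contact_force: [-0.2, -0.5, 0.2]
width: 85.3
1.85 pos [447.2 344.6  32.5] w 85.3 F [-0.2 -0.5  0.2] M [-0.02 -0.03 -0.02]
[[0.996, -0.002, -0.084], [0.084, -0.001, 0.996], [-0.002, -1.0, -0.001]] j [ 0.53  0.43  1.79  0.    0.93 -1.12]
delta tool cm [-0.1   0.15 -0.05]
```

View pics/m1.png

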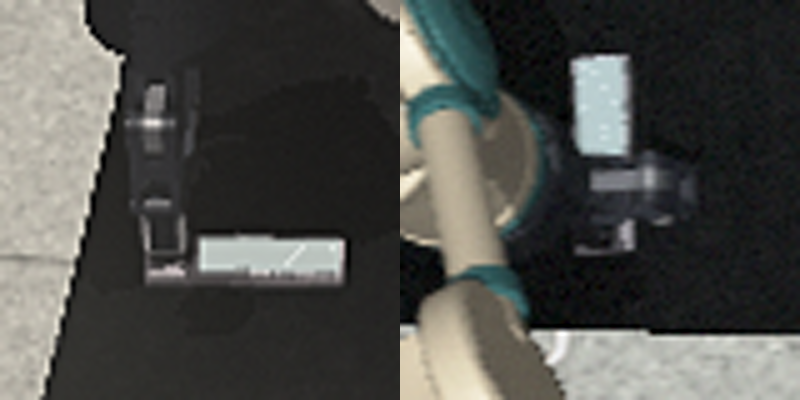

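In the side view the near finger stands right over the grip, at about (283,157), and is lined up with it. Closing now.

```bash
python3 -m inch '[[-0.05,0.15,0,0,0,0,0],[0,0,0,0,0,0,0],[0,0,0,0,0,0,0],[0,0,0,0,0,0,0],[0,0,0,0,0,0,0],[0,0,0,0,0,0,0],[0,0,0,0,0,0,0],[0,0,0,0,0,0,0]]'
python3 st.py
```

```text
clock: 2.62
ee_pos: [447.5, 344.8, 32.3]
tool_rot: [-1.57, -0.068, 0.067]
contact_force: [-0.7, -0.6, 3.5]
width: 11.2
2.62 pos [447.5 344.8  32.3] w 11.2 F [-0.7 -0.6  3.5] M [-0.13  0.13 -0.04]
[[0.996, 0.0, -0.086], [0.086, 0.0, 0.996], [0.0, -1.0, 0.0]] j [ 0.53  0.43  1.79 -0.    0.92 -1.12]
```

```bash
python3 -m inch '[[0,0,0,0,0,0,0],[0,0,0,0,0,0,0],[0,0,0,0,0,0,0]]'
python3 st.py; python3 - <<'E'
from h import *
a=cv2.cvtColor(optics.snapshot("side"),cv2.COLOR_RGB2BGR);b=cv2.cvtColor(optics.snapshot("top"),cv2.COLOR_RGB2BGR)
cv2.imwrite("pics/m2.png",np.hstack([crop(a,260,120,70,60,5),crop(b,165,250,70,60,5)]))
E
```

```text
clock: 2.87
ee_pos: [447.5, 344.9, 32.3]
tool_rot: [-1.57, -0.068, 0.067]
contact_force: [-1.1, -1.0, 5.4]
width: 11.3
2.87 pos [447.5 344.9  32.3] w 11.3 F [-1.1 -1.   5.4] M [-0.17  0.17  0.01]
[[0.996, 0.0, -0.086], [0.086, 0.0, 0.996], [0.0, -1.0, 0.0]] j [ 0.53  0.43  1.79 -0.    0.92 -1.12]
```

View pics/m2.png

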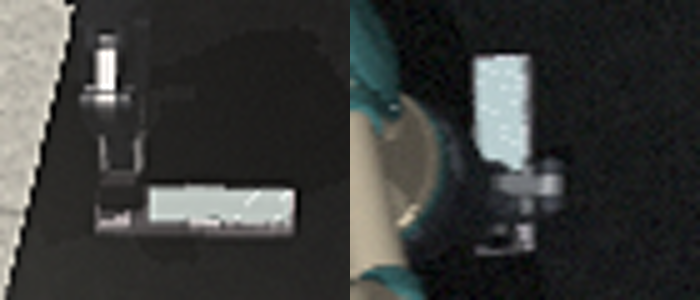

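```bash
python3 -m inch '[[0,-0.5,0,0,0,0,0],[0,-1.5,0,0,0,0,0],[0,-2.5,0,0,0,0,0],[0,-3,0,0,0,0,0],[0,-3,0,0,0,0,0],[0,-1.5,0,0,0,0,0],[0,0,0,0,0,0,0],[0,0,0,0,0,0,0]]'
python3 st.py; python3 - <<'E'
from h import *
a=cv2.cvtColor(optics.snapshot("side"),cv2.COLOR_RGB2BGR);b=cv2.cvtColor(optics.snapshot("top"),cv2.COLOR_RGB2BGR)
cv2.imwrite("pics/side3.png",a);cv2.imwrite("pics/top3.png",b)
cv2.imwrite("pics/m3.png",np.hstack([crop(a,260,70,70,90,5),crop(b,165,230,70,90,5)]))
E
```

```text
clock: 3.63
ee_pos: [447.4, 345.0, 152.1]
tool_rot: [-1.569, -0.068, 0.067]
contact_force: [-0.3, -0.1, -1.7]
width: 11.3
3.63 pos [447.4 345.  152.1] w 11.3 F [-0.3 -0.1 -1.7] M [-0.04 -0.    0.01]
[[0.996, 0.001, -0.086], [0.086, 0.001, 0.996], [0.001, -1.0, 0.001]] j [ 0.53  0.31  1.64  0.    1.2  -1.12]
```

View pics/m3.png

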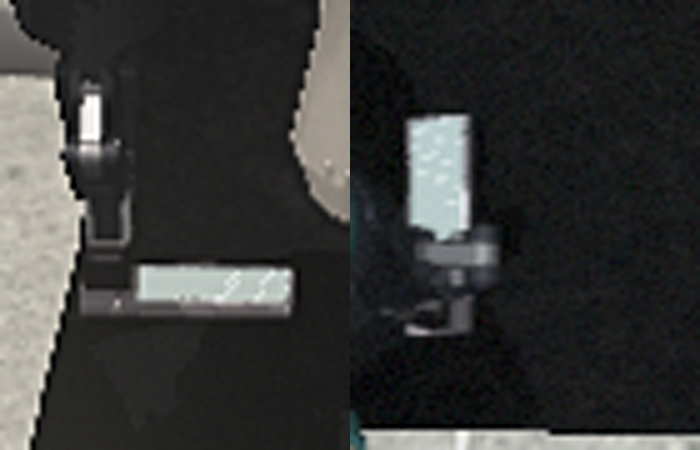

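The carrier is held level (wrist reads about -1.7 N). I'll turn and raise it, with the turn of +94.7° about tool y split over 14 rows.

```bash
python3 -m inch '[[0,-0.4,0,0,6.7,0,0],[0,-0.4,0,0,6.7,0,0],[0,-0.4,0,0,6.7,0,0],[0,-0.4,0,0,6.7,0,0],[0,-0.4,0,0,6.7,0,0],[0,-0.4,0,0,6.7,0,0],[0,-0.4,0,0,6.7,0,0],[0,-0.4,0,0,6.7,0,0]]'
python3 -m inch '[[0,-0.4,0,0,6.7,0,0],[0,-0.4,0,0,6.7,0,0],[0,-0.4,0,0,6.7,0,0],[0,-0.4,0,0,6.7,0,0],[0,0,0,0,6.7,0,0],[0,0,0,0,7,0,0],[0,0,0,0,0,0,0]]'
python3 - <<'E'
from h import *
from stagefit import S,W
p=np.load("stage.npy");A,o=S(p);print(A.round(3),o)
t=W(p,(-88.8,0,72.3))[0];print("target",t)
print("lo grip, final",W(p,(-38.8,0,32.3)))
# rod triangulation
from scipy.optimize import least_squares
f=lambda P:np.r_[proj("side",P)[0]-(278-.45,357-.45),proj("top",P)[0]-(413-.45,266-.45)]
r=least_squares(f,[530,-240,40]);print("rod",r.x,r.fun,"seat",A.T@(r.x-o))
import subprocess;print(subprocess.run(["python3","st.py",*map(str,t)],capture_output=True,text=True).stdout)
E
```

```text
clock: 4.4
ee_pos: [446.3, 344.2, 181.6]
tool_rot: [-1.469, 0.671, -0.666]
contact_force: [0.9, -0.5, -1.5]
width: 11.3
clock: 4.98
ee_pos: [446.4, 344.3, 197.7]
tool_rot: [-1.219, 1.202, -1.2]
contact_force: [0.7, 0.1, -1.4]
width: 11.5
[[ 0.001  1.    -0.   ]
 [-0.939  0.001  0.344]
 [ 0.344  0.     0.939]] [ 529.15006363 -317.43235142   66.42985893]
target [ 528.99685148 -209.17443679  103.75184234]
lo grip, final [[ 529.08277402 -269.88630325   83.40333162]]
rod [ 528.56347082 -238.12561821   37.8201447 ] [ 1.68137628 -0.49553968  0.90060311  2.12716773] seat [-84.30899002  -0.47435338   0.43239049]
4.98 pos [446.4 344.3 197.7] w 11.5 F [ 0.7  0.1 -1.4] M [ 0.08 -0.02 -0.04]
[[0.012, -0.004, 1.0], [-1.0, -0.002, 0.012], [0.002, -1.0, -0.004]] j [0.53 0.27 1.56 0.   1.31 0.52]
delta tool cm [55.43  9.47  7.6 ]
```

```bash
python3 -m inch '[[2,0,0.3,0,0,0,0],[3.5,0,0.5,0,0,0,0],[4,0,0.5,0,0,0,0],[4,0,0.5,0,0,0,0],[4,0,0.5,0,0,0,0],[4,0,0.5,0,0,0,0],[4,0,0.5,0,0,0,0],[4,0,0.5,0,0,0,0]]'
python3 -m inch '[[4,0,0.5,0,0,-3,0],[4,0,0.6,0,0,-3,0],[4,0,0.6,0,0,-3,0],[4,0,0.6,0,0,-3,0],[3,0,0.6,0,0,-3,0],[2,0,0.5,0,0,-3,0],[0,0,0,0,0,-2,0],[0,0,0,0,0,0,0]]'
python3 st.py 529 -209.2 103.7
```

```text
clock: 5.65
ee_pos: [488.7, 48.7, 198.5]
tool_rot: [-1.219, 1.198, -1.194]
contact_force: [1.2, 0.6, -1.3]
width: 11.4
clock: 6.32
ee_pos: [525.8, -156.5, 221.7]
tool_rot: [-1.47, 1.012, -1.446]
contact_force: [0.0, 0.7, -0.7]
width: 11.3
6.32 pos [ 525.8 -156.5  221.7] w 11.3 F [ 0.   0.7 -0.7] M [0.28 0.02 0.02]
[[0.017, 0.001, 1.0], [-0.94, -0.341, 0.017], [0.341, -0.94, -0.005]] j [-0.19  0.22  1.64 -0.36  1.24 -0.09]
delta tool cm [ 0.94 12.89  0.29]
```

```bash
python3 -m inch '[[0.2,1.5,0.05,0,0.5,0,0],[0.2,2,0.05,0,0.4,0,0],[0.2,2,0.1,0,0,0,0],[0.2,2,0.1,0,0,0,0],[0.1,1.5,0,0,0,0,0],[0,0,0,0,0,0,0],[0,0,0,0,0,0,0]]'
python3 st.py 529 -209.2 103.7; python3 - <<'E'
from h import *
a=cv2.cvtColor(optics.snapshot("side"),cv2.COLOR_RGB2BGR);b=cv2.cvtColor(optics.snapshot("top"),cv2.COLOR_RGB2BGR)
cv2.imwrite("pics/side4.png",a);cv2.imwrite("pics/top4.png",b)
cv2.imwrite("pics/m4a.png",crop(a,230,300,90,130,4));cv2.imwrite("pics/m4b.png",crop(b,370,225,120,80,6))
E
```

```text
clock: 6.9
ee_pos: [528.9, -195.7, 140.9]
tool_rot: [-1.459, 1.023, -1.461]
contact_force: [0.6, 0.6, -0.9]
width: 11.0
6.9 pos [ 528.9 -195.7  140.9] w 11.0 F [ 0.6  0.6 -0.9] M [0.23 0.03 0.02]
[[-0.0, 0.002, 1.0], [-0.94, -0.34, 0.001], [0.34, -0.94, 0.001]] j [-0.26  0.29  1.75 -0.39  1.04 -0.07]
delta tool cm [0.01 3.96 0.  ]
```

View pics/m4a.png

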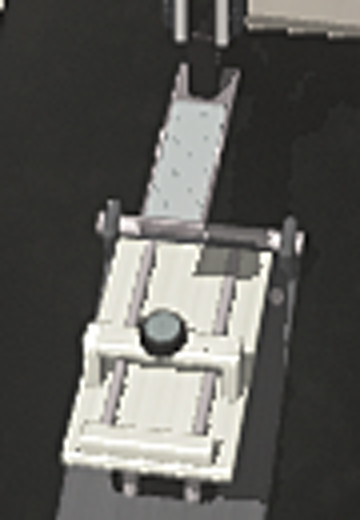

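View pics/m4b.png

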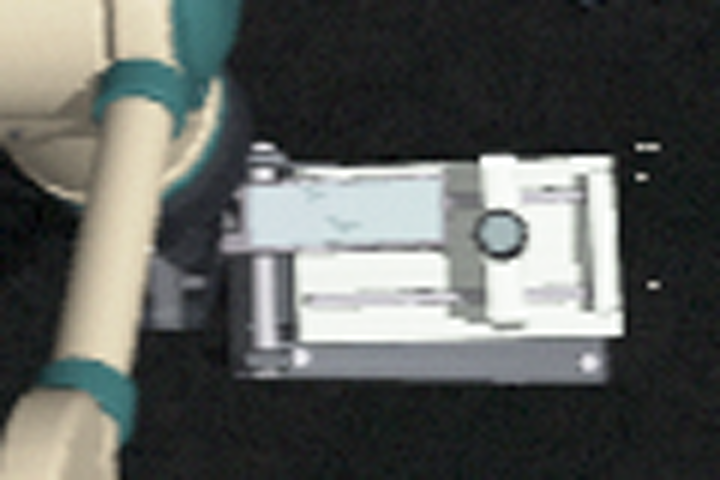

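```bash
cat > ov.py <<'E'
from h import *
from stagefit import W
import sys
def overlay(tag,wins,off=(38.8,0,-32.3),kk=(6,6),draw=True):
    o=env.get_obs();A=R.from_rotvec(o['tool_rot']).as_matrix();B=np.stack([A[:,0],A[:,2],-A[:,1]],1)
    org=o['ee_pos']+B@np.array(off);p=np.load("stage.npy")
    for v,win,k in zip(("side","top"),wins,kk):
        im=crop(cv2.imread(f"pics/{v}{tag}.png"),*win,k)
        def ln(P,c):
            uv=((proj(v,P)+.5-win[:2])*k).astype(int); cv2.polylines(im,[uv.reshape(-1,1,2)],True,c,1)
        f=lambda x0,x1,y0,y1,z:np.array([(x0,y0,z),(x1,y0,z),(x1,y1,z),(x0,y1,z)],float)
        for z in(0,8): ln(f(-54,54,-15,15,z)@B.T+org,(0,0,255))
        ln(W(p,f(-70,64,-39,39,0)),(255,0,255))
        for s in(-1,1): ln(W(p,f(-65,57,18*s,24*s,6)),(255,0,0))
        cv2.imwrite(f"pics/ov{tag}{v}.png",im)
    S_,o_=__import__("stagefit").S(p)
    print("under in seat:",(S_.T@(org-o_)).round(1))
if __name__=="__main__": overlay("4",((240,300,80,85),(395,240,90,60)),kk=(7,8))
E
python3 ov.py
```

```text
under in seat: [-49.2   1.5  81.2]
```

View pics/ov4side.png

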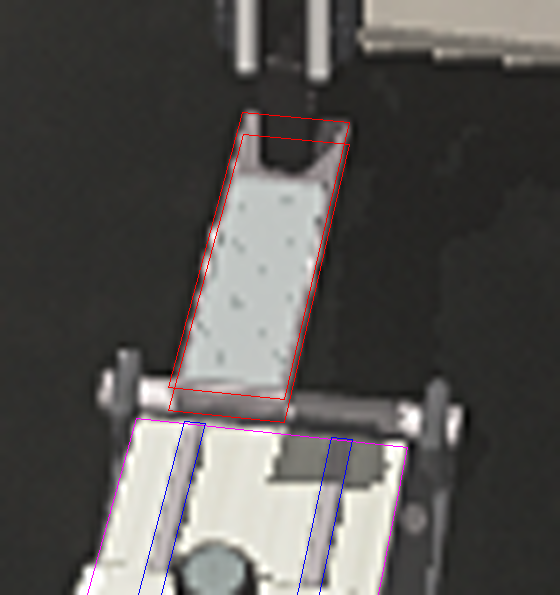

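View pics/ov4top.png

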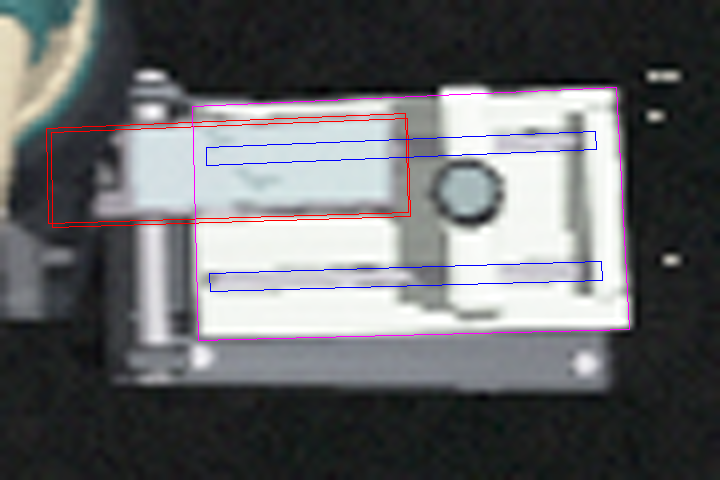

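The overlay of the predicted carrier matches the pictures to about 1 px: nose at side (228,400)/7 and tail at (297,120)/7. Next I'll check the reading noise.

```bash
cat > avg.py <<'E'
from h import *
from stagefit import S
import sys
n=int(sys.argv[1]) if len(sys.argv)>1 else 6
P=[];F=[];M=[];Q=[]
for i in range(n):
    optics.snapshot("side" if i%2 else "top");o=env.get_obs();P.append(o['ee_pos']);F.append(o['contact_force']);M.append(o['moment']);Q.append(o['tool_rot'])
P,F,M,Q=map(np.array,(P,F,M,Q))
A=R.from_rotvec(Q).mean().as_matrix();B=np.stack([A[:,0],A[:,2],-A[:,1]],1);p=np.load("stage.npy");s,o_=S(p)
org=P.mean(0)+B@np.array((38.8,0,-32.3))
print(round(o['clock'],2),"P",P.mean(0).round(2),P.std(0).round(2),"yaw",round(np.degrees(np.arctan2(A[1,0],A[0,0])),2),"pitch",round(np.degrees(np.arcsin(A[2,0])),2),"roll",round(np.degrees(np.arcsin(A[2,2])),2))
print("F carrier axes",(F.mean(0)@B).round(2),F.std(0).round(2),"M carrier",(M.mean(0)@B).round(3),M.std(0).round(3))
print("under in seat",(s.T@(org-o_)).round(2))
E
python3 avg.py 8
```

```text
7.4 P [ 530.59 -195.92  143.17] [0.19 0.06 0.22] yaw -90.12 pitch 20.0 roll 0.39
F carrier axes [-0.29  0.18 -0.91] [0.42 0.51 0.35] M carrier [ 0.018  0.255 -0.009] [0.027 0.034 0.017]
under in seat [-48.95   1.68  81.49]
```

```bash
python3 -m inch '[[0,1,-0.15,0,0,0,0],[0,1.5,0,0,0,0,0],[0,1.5,0,0,0,0,0],[0,1,0,0,0,0,0],[0,1,0,0,0,0,0],[0,0.5,0,0,0,0,0],[0,0,0,0,0,0,0],[0,0,0,0,0,0,0]]'
python3 -m inch '[[0,0,0,0,0,0,0],[0,0,0,0,0,0,0],[0,0,0,0,0,0,0],[0,0,0,0,0,0,0]]'
python3 avg.py; python3 - <<'E'
from h import *
a=cv2.cvtColor(optics.snapshot("side"),cv2.COLOR_RGB2BGR);b=cv2.cvtColor(optics.snapshot("top"),cv2.COLOR_RGB2BGR)
cv2.imwrite("pics/side5.png",a);cv2.imwrite("pics/top5.png",b)
from ov import overlay
overlay("5",((240,325,75,75),(395,240,90,60)),kk=(8,8))
E
```

```text
clock: 8.07
ee_pos: [529.0, -218.5, 81.1]
tool_rot: [-1.457, 1.021, -1.465]
contact_force: [-0.7, -0.6, -1.3]
width: 12.0
clock: 8.4
ee_pos: [529.2, -218.3, 81.8]
tool_rot: [-1.456, 1.019, -1.465]
contact_force: [-0.7, 0.1, -0.5]
width: 11.2
8.7 P [ 529.04 -218.33   81.48] [0.07 0.01 0.13] yaw -90.13 pitch 20.0 roll 0.33
F carrier axes [-0.39  0.06 -0.96] [0.51 0.54 0.42] M carrier [0.019 0.259 0.019] [0.034 0.019 0.032]
under in seat [-49.14   0.06  15.85]
under in seat: [-49.2  -0.1  15.6]
```

View pics/ov5side.png

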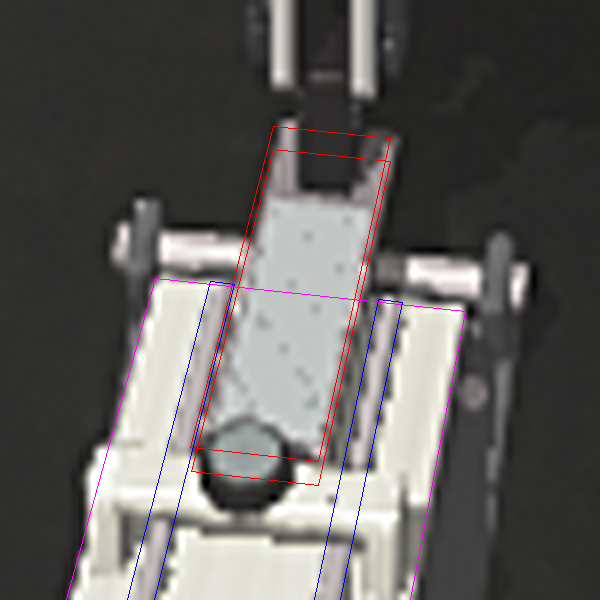

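View pics/ov5top.png

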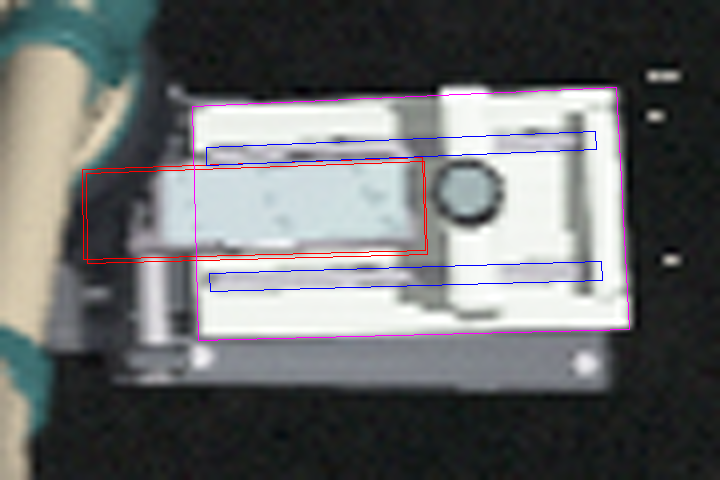

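```bash
cat > prof.py <<'E'
from h import *
from stagefit import S
def prof(tag,Pos,Rot,off=(38.8,0,-32.3),xs=(-20,45),z=8,stage=False,ys=np.arange(-45,46,1.5),pr=True):
    if stage: B,org=S(np.load("stage.npy"))
    else:
        A=R.from_rotvec(Rot).as_matrix();B=np.stack([A[:,0],A[:,2],-A[:,1]],1);org=Pos+B@np.array(off)
    for v in("side","top"):
        im=cv2.imread(f"pics/{v}{tag}.png").mean(2).astype(np.float32)
        X=np.linspace(*xs,30);G=np.array([(x,y,z) for y in ys for x in X])@B.T+org
        uv=proj(v,G).astype(np.float32).reshape(len(ys),30,2)
        q=cv2.remap(im,uv[:,:,0],uv[:,:,1],cv2.INTER_LINEAR).mean(1)
        print(v,' '.join(f"{y:g}:{a:.0f}" for y,a in zip(ys,q)))
E
python3 - <<'E'
from prof import *
o=env.get_obs()
print("carrier");prof("5",np.array([529.04,-218.33,81.48]),o['tool_rot'],xs=(-15,30))
print("stage bars, image0");prof("0",0,0,xs=(-60,-15),z=6,stage=True)
E
```

```text
carrier
side -45:82 -43.5:82 -42:71 -40.5:71 -39:73 -37.5:70 -36:77 -34.5:111 -33:176 -31.5:209 -30:204 -28.5:203 -27:201 -25.5:202 -24:202 -22.5:202 -21:195 -19.5:177 -18:176 -16.5:167 -15:140 -13.5:145 -12:159 -10.5:172 -9:197 -7.5:196 -6:193 -4.5:194 -3:195 -1.5:195 0:193 1.5:194 3:196 4.5:195 6:193 7.5:194 9:194 10.5:196 12:198 13.5:189 15:168 16.5:118 18:84 19.5:101 21:103 22.5:143 24:153 25.5:135 27:146 28.5:189 30:201 31.5:196 33:197 34.5:197 36:199 37.5:203 39:209 40.5:200 42:136 43.5:93 45:84
top -45:136 -43.5:129 -42:155 -40.5:221 -39:239 -37.5:240 -36:241 -34.5:242 -33:241 -31.5:242 -30:242 -28.5:236 -27:223 -25.5:209 -24:202 -22.5:199 -21:202 -19.5:218 -18:233 -16.5:231 -15:188 -13.5:167 -12:186 -10.5:204 -9:213 -7.5:216 -6:215 -4.5:214 -3:215 -1.5:217 0:217 1.5:216 3:216 4.5:216 6:217 7.5:217 9:217 10.5:216 12:213 13.5:199 15:176 16.5:163 18:180 19.5:192 21:201 22.5:224 24:238 25.5:239 27:237 28.5:237 30:237 31.5:238 33:215 34.5:136 36:73 37.5:38 39:25 40.5:27 42:27 43.5:27 45:28
stage bars, image0
side -45:47 -43.5:47 -42:49 -40.5:56 -39:80 -37.5:143 -36:221 -34.5:229 -
[... 229 characters left out ...]
220 9:222 10.5:224 12:224 13.5:223 15:223 16.5:222 18:197 19.5:180 21:185 22.5:162 24:127 25.5:182 27:226 28.5:223 30:221 31.5:218 33:215 34.5:218 36:224 37.5:229 39:180 40.5:86 42:61 43.5:73 45:74
top -45:130 -43.5:129 -42:127 -40.5:129 -39:187 -37.5:234 -36:236 -34.5:237 -33:239 -31.5:238 -30:238 -28.5:239 -27:239 -25.5:230 -24:212 -22.5:197 -21:197 -19.5:193 -18:193 -16.5:212 -15:232 -13.5:236 -12:236 -10.5:235 -9:235 -7.5:237 -6:238 -4.5:238 -3:237 -1.5:236 0:236 1.5:236 3:235 4.5:234 6:233 7.5:234 9:236 10.5:236 12:236 13.5:235 15:234 16.5:218 18:194 19.5:192 21:198 22.5:190 24:188 25.5:211 27:232 28.5:235 30:234 31.5:232 33:233 34.5:234 36:224 37.5:156 39:80 40.5:39 42:25 43.5:26 45:26
```

```bash
python3 - <<'E'
from prof import *
o=env.get_obs();ys=np.r_[np.arange(-21,-7,1.5),np.arange(9,24,1.5)]
for xs in((-18,2),(30,50)): print("carrier",xs);prof("5",np.array([529.04,-218.33,81.48]),o['tool_rot'],xs=xs,ys=ys)
ys=np.r_[np.arange(-30,-12,1.5),np.arange(13,29,1.5)]
for xs in((-60,-40),(-25,-5),(33,48)): print("stage bars",xs);prof("0",0,0,xs=xs,z=6,stage=True,ys=ys)
E
```

```text
carrier (-18, 2)
side -21:141 -19.5:143 -18:143 -16.5:141 -15:134 -13.5:138 -12:158 -10.5:172 -9:197 -7.5:198 9:193 10.5:194 12:198 13.5:189 15:173 16.5:118 18:68 19.5:77 21:79 22.5:89
top -21:197 -19.5:225 -18:233 -16.5:231 -15:174 -13.5:137 -12:171 -10.5:195 -9:211 -7.5:216 9:217 10.5:217 12:217 13.5:204 15:187 16.5:182 18:175 19.5:179 21:200 22.5:229
carrier (30, 50)
side -21:223 -19.5:188 -18:185 -16.5:180 -15:140 -13.5:127 -12:145 -10.5:166 -9:179 -7.5:174 9:187 10.5:187 12:193 13.5:185 15:148 16.5:108 18:93 19.5:114 21:110 22.5:153
top -21:166 -19.5:172 -18:208 -16.5:212 -15:203 -13.5:163 -12:154 -10.5:186 -9:199 -7.5:207 9:206 10.5:205 12:205 13.5:199 15:168 16.5:163 18:194 19.5:190 21:174 22.5:198
stage bars (-60, -40)
side -30:222 -28.5:223 -27:226 -25.5:227 -24:202 -22.5:180 -21:184 -19.5:158 -18:123 -16.5:177 -15:226 -13.5:223 13:223 14.5:223 16:223 17.5:204 19:183 20.5:184 22:172 23.5:131 25:158 26.5:219 28:225
top -30:238 -28.5:238 -27:237 -25.5:220 -24:207 -22.5:202 -21:197 -19.5:192 -18:207 -16.5:227 -15:233 -13.5:235 13:237 14.5:236 16:218 17.5:184 19:187 20.5:202 22:
[... 174 characters left out ...]
20 14.5:219 16:221 17.5:214 19:186 20.5:189 22:183 23.5:159 25:173 26.5:223 28:225
top -30:235 -28.5:232 -27:232 -25.5:231 -24:199 -22.5:182 -21:198 -19.5:189 -18:163 -16.5:191 -15:230 -13.5:232 13:188 14.5:196 16:209 17.5:200 19:182 20.5:194 22:201 23.5:179 25:180 26.5:219 28:234
stage bars (33, 48)
side -30:222 -28.5:222 -27:227 -25.5:230 -24:219 -22.5:184 -21:184 -19.5:174 -18:131 -16.5:163 -15:224 -13.5:229 13:227 14.5:226 16:227 17.5:223 19:184 20.5:181 22:181 23.5:146 25:139 26.5:209 28:228
top -30:240 -28.5:238 -27:237 -25.5:222 -24:208 -22.5:197 -21:194 -19.5:193 -18:199 -16.5:209 -15:227 -13.5:235 13:233 14.5:232 16:231 17.5:218 19:193 20.5:196 22:201 23.5:176 25:172 26.5:215 28:233
```

```bash
python3 -m inch '[[0,0.3,-0.18,0,-0.4,0,0],[0,0.4,0,0,0,0,0],[0,0.3,0,0,0,0,0],[0,0,0,0,0,0,0],[0,0,0,0,0,0,0],[0,0,0,0,0,0,0]]'
python3 avg.py; python3 - <<'E'
from h import *
a=cv2.cvtColor(optics.snapshot("side"),cv2.COLOR_RGB2BGR);b=cv2.cvtColor(optics.snapshot("top"),cv2.COLOR_RGB2BGR)
cv2.imwrite("pics/side6.png",a);cv2.imwrite("pics/top6.png",b)
cv2.imwrite("pics/m6a.png",crop(a,240,330,65,70,8));cv2.imwrite("pics/m6b.png",crop(b,400,240,80,50,9))
E
```

```text
clock: 9.3
ee_pos: [527.2, -221.9, 71.7]
tool_rot: [-1.461, 1.016, -1.459]
contact_force: [-0.3, 0.8, -1.2]
width: 11.4
9.6 P [ 527.3  -221.81   71.95] [0.03 0.02 0.05] yaw -89.71 pitch 20.0 roll 0.19
F carrier axes [-0.23  0.15 -0.9 ] [0.47 0.37 0.34] M carrier [-0.012  0.257 -0.004] [0.026 0.013 0.016]
under in seat [-49.16  -1.42   5.71]
```

View pics/m6a.png

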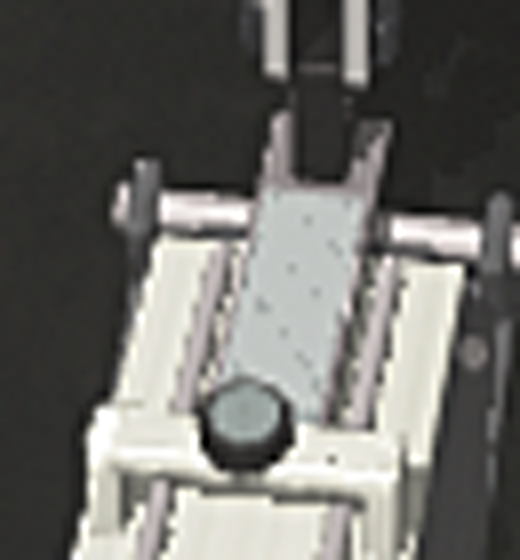

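View pics/m6b.png

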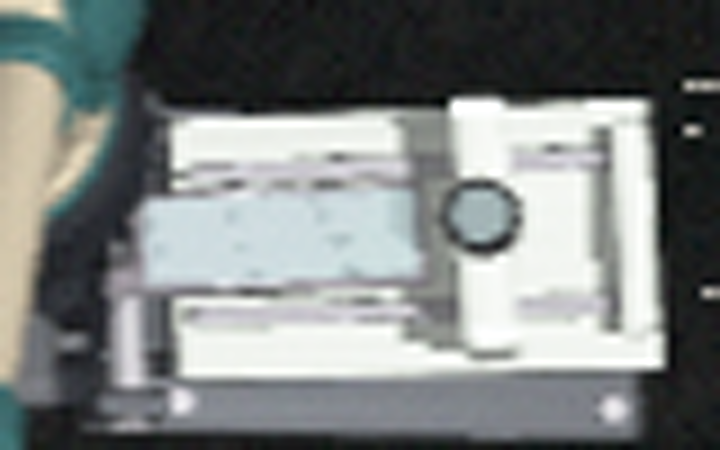

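The carrier now sits centred between the guide bars in both views. I'll lower it until it makes contact.

```bash
python3 -m inch '[[0,0.15,0,0,0,0,0],[0,0.15,0,0,0,0,0],[0,0,0,0,0,0,0],[0,0,0,0,0,0,0]]'
python3 avg.py 6
python3 -m inch '[[0,0.1,0,0,0,0,0],[0,0,0,0,0,0,0],[0,0,0,0,0,0,0]]'
python3 avg.py 6
```

```text
clock: 10.03
ee_pos: [527.2, -222.9, 68.9]
tool_rot: [-1.461, 1.016, -1.459]
contact_force: [-0.6, -0.8, -0.8]
width: 11.5
10.33 P [ 527.13 -222.83   68.97] [0.02 0.02 0.03] yaw -89.7 pitch 19.99 roll 0.16
F carrier axes [-0.45  0.46 -0.8 ] [0.45 0.44 0.28] M carrier [-0.02   0.253  0.011] [0.047 0.013 0.019]
under in seat [-49.22  -1.61   2.55]
clock: 10.58
ee_pos: [527.2, -222.7, 68.5]
tool_rot: [-1.46, 1.016, -1.459]
contact_force: [-0.5, 3.5, 4.5]
width: 11.0
10.88 P [ 527.21 -222.69   68.48] [0.01 0.02 0.01] yaw -89.73 pitch 19.97 roll 0.2
F carrier axes [-2.74 -1.37  6.96] [0.44 0.15 0.91] M carrier [-0.24   0.652 -0.005] [0.029 0.034 0.023]
under in seat [-49.54  -1.53   2.13]
```

```bash
python3 - <<'E'
from h import *
from stagefit import S,W
from scipy.optimize import least_squares
p=np.load("stage.npy")
for vs in((354.3,356.5,358.8,360)):
  for ut in((411.2,413,415)):
    f=lambda q:[ (lambda a,b:(a[1]+(b[1]-a[1])*(277.5-a[0])/(b[0]-a[0])))(*proj("side",W(p,[(q[0],-30,q[1]),(q[0],30,q[1])])))-(vs-.45), proj("top",W(p,(q[0],0,q[1])))[0][0]-(ut-.45)]
    print(vs,ut,least_squares(f,[-84,0]).x.round(1))
a=cv2.cvtColor(optics.snapshot("side"),cv2.COLOR_RGB2BGR);b=cv2.cvtColor(optics.snapshot("top"),cv2.COLOR_RGB2BGR)
cv2.imwrite("pics/side7.png",a);cv2.imwrite("pics/top7.png",b)
cv2.imwrite("pics/m7a.png",crop(a,250,335,55,45,14));cv2.imwrite("pics/m7b.png",crop(b,400,240,80,50,9))
E
```

```text
354.3 411.2 [-91.7  -1.3]
354.3 413 [-86.1   4.2]
354.3 415 [-80.   10.4]
356.5 411.2 [-92.8  -8.6]
356.5 413 [-87.2  -2.9]
356.5 415 [-81.    3.3]
358.8 411.2 [-94.  -16.3]
358.8 413 [-88.3 -10.5]
358.8 415 [-82.1  -4.2]
360 411.2 [-94.6 -20.3]
360 413 [-88.9 -14.5]
360 415 [-82.7  -8.2]
```

View pics/m7a.png

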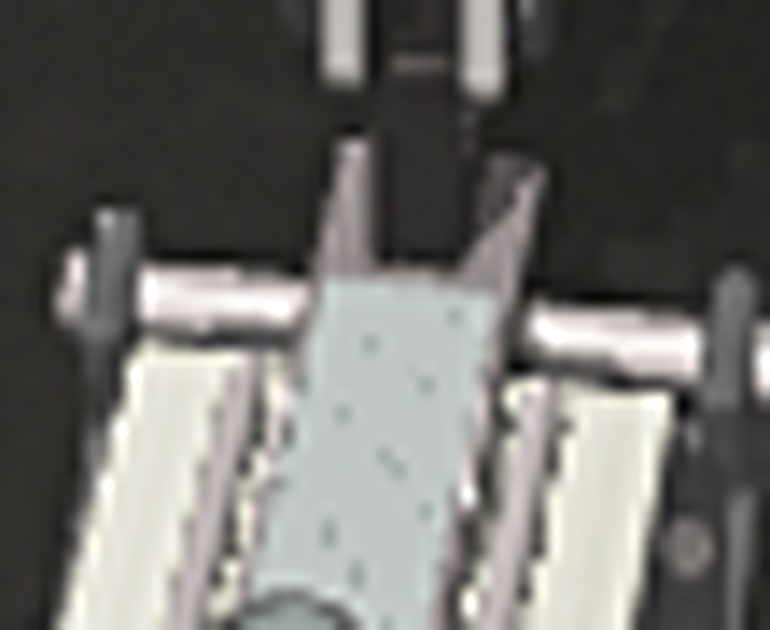

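View pics/m7b.png

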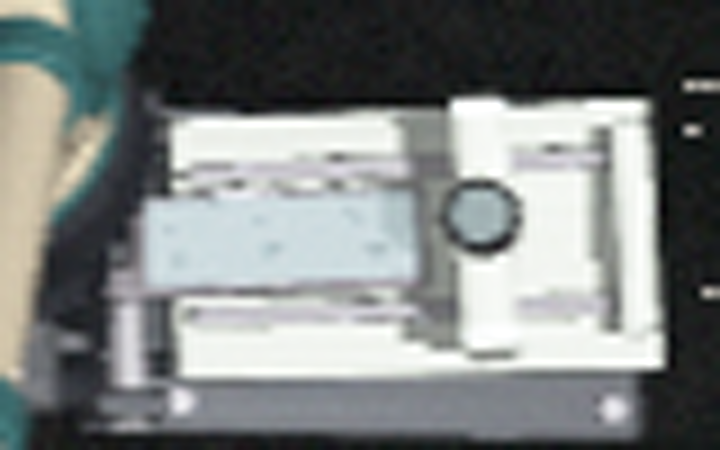

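The plate lies between the bars with gaps on both sides; the side view shows plate edges near u=271 and 285. The contact may be the pivot rod under the tail, so I'll lift slightly and slide in past it before probing again.

```bash
python3 -m inch '[[0,-0.15,0,0,0,0,0],[0.2,0,0,0,0,0,0],[0.5,0,0,0,0,0,0],[0.5,0,0,0,0,0,0],[0.3,0,0,0,0,0,0],[0,0,0,0,0,0,0],[0,0,0,0,0,0,0]]'
python3 avg.py 6
```

```text
clock: 11.57
ee_pos: [527.2, -237.2, 74.6]
tool_rot: [-1.46, 1.017, -1.459]
contact_force: [-0.3, -0.3, -1.4]
width: 11.1
11.87 P [ 527.15 -236.73   74.53] [0.04 0.15 0.02] yaw -89.71 pitch 19.99 roll 0.16
F carrier axes [ 0.02  0.33 -1.11] [0.45 0.42 0.46] M carrier [0.014 0.251 0.012] [0.018 0.015 0.028]
under in seat [-34.27  -1.61   2.98]
```

```bash
python3 -m inch '[[0.3,0,0,0,0,0,0],[0.5,0,0,0,0,0,0],[0.5,0,0,0,0,0,0],[0.5,0,0,0,0,0,0],[0.2,0,0,0,0,0,0],[0,0,0,0,0,0,0],[0,0,0,0,0,0,0]]'
python3 avg.py 6
python3 -m inch '[[0,0.1,0,0,0,0,0],[0,0,0,0,0,0,0],[0,0,0,0,0,0,0]]'
python3 avg.py 6
```

```text
clock: 12.45
ee_pos: [527.3, -255.8, 81.5]
tool_rot: [-1.46, 1.017, -1.459]
contact_force: [-0.4, 0.4, -0.5]
width: 11.2
12.75 P [ 527.24 -255.41   81.36] [0.05 0.08 0.03] yaw -89.7 pitch 19.98 roll 0.16
F carrier axes [-0.28  0.09 -1.22] [0.48 0.25 0.43] M carrier [-0.011  0.232 -0.017] [0.014 0.017 0.019]
under in seat [-14.38  -1.55   2.97]
clock: 13.0
ee_pos: [527.5, -255.8, 80.6]
tool_rot: [-1.461, 1.016, -1.459]
contact_force: [-0.5, 0.8, 0.1]
width: 11.5
13.3 P [ 527.45 -255.88   80.6 ] [0.01 0.01 0.01] yaw -89.7 pitch 20.0 roll 0.18
F carrier axes [-0.35 -0.22  0.3 ] [0.44 0.43 0.58] M carrier [0.003 0.264 0.004] [0.019 0.021 0.045]
under in seat [-14.2   -1.33   2.1 ]
```

```bash
python3 -m inch '[[0,0.05,0,0,0,0,0],[0,0,0,0,0,0,0],[0,0,0,0,0,0,0]]'
python3 avg.py 6
python3 -m inch '[[0,0.05,0,0,0,0,0],[0,0,0,0,0,0,0],[0,0,0,0,0,0,0]]'
python3 avg.py 6
```

```text
clock: 13.55
ee_pos: [527.4, -256.1, 80.5]
tool_rot: [-1.461, 1.016, -1.459]
contact_force: [-1.4, 1.3, 4.4]
width: 11.1
13.85 P [ 527.43 -256.12   80.54] [0.02 0.01 0.01] yaw -89.71 pitch 20.02 roll 0.19
F carrier axes [-0.21 -1.47  5.91] [0.19 0.43 0.43] M carrier [-0.224  0.235 -0.004] [0.021 0.03  0.021]
under in seat [-13.98  -1.34   1.97]
clock: 14.1
ee_pos: [527.4, -256.2, 80.5]
tool_rot: [-1.461, 1.016, -1.46]
contact_force: [-2.2, 3.0, 9.6]
width: 11.0
14.4 P [ 527.4  -256.17   80.5 ] [0.01 0.01 0.01] yaw -89.72 pitch 20.02 roll 0.2
F carrier axes [-0.62 -2.06  8.93] [0.46 0.33 0.52] M carrier [-0.356  0.307  0.009] [0.023 0.025 0.04 ]
under in seat [-13.94  -1.38   1.92]
```

The face is felt at about +2 mm in my frame in two places. That puts its slope at about 19.9° against a carrier pitch of 20.0°. I'll lift 1 mm and slide in to the stop.

```bash
python3 -m inch '[[0,-0.1,0,0,0,0,0],[0.2,-0.05,0,0,0,0,0],[0.4,0,0,0,0,0,0],[0.4,0,0,0,0,0,0],[0.1,0,0,0,0,0,0],[0,0,0,0,0,0,0],[0,0,0,0,0,0,0]]'
python3 avg.py 6
python3 -m inch '[[0.1,0,0,0,0,0,0],[0,0,0,0,0,0,0],[0,0,0,0,0,0,0]]'
python3 avg.py 4
```

```text
clock: 14.98
ee_pos: [527.3, -266.3, 84.6]
tool_rot: [-1.461, 1.017, -1.459]
contact_force: [-0.2, -0.2, -1.3]
width: 11.6
15.28 P [ 527.33 -266.     84.63] [0.06 0.07 0.07] yaw -89.7 pitch 19.99 roll 0.16
F carrier axes [-0.31 -0.29 -0.82] [0.6  0.41 0.45] M carrier [-0.015  0.277 -0.002] [0.02  0.032 0.022]
under in seat [-3.31 -1.47  2.39]
clock: 15.53
ee_pos: [527.5, -267.0, 85.2]
tool_rot: [-1.461, 1.016, -1.459]
contact_force: [-0.5, 0.0, -0.9]
width: 11.3
15.73 P [ 527.45 -266.99   85.13] [0.02 0.02 0.01] yaw -89.7 pitch 20.0 roll 0.18
F carrier axes [-0.39 -0.39 -1.04] [0.51 0.67 0.55] M carrier [-0.007  0.262  0.003] [0.014 0.055 0.027]
under in seat [-2.21 -1.35  2.53]
```

```bash
for i in 1; do python3 -m inch '[[0.1,0,0,0,0,0,0],[0,0,0,0,0,0,0],[0,0,0,0,0,0,0]]'; python3 avg.py 4; done
python3 -m inch '[[0.1,0,0,0,0,0,0],[0,0,0,0,0,0,0],[0,0,0,0,0,0,0]]'
python3 avg.py 4
```

```text
clock: 15.98
ee_pos: [527.4, -268.0, 85.5]
tool_rot: [-1.461, 1.016, -1.459]
contact_force: [0.6, 0.6, -1.0]
width: 11.5
16.18 P [ 527.42 -267.94   85.45] [0.   0.02 0.01] yaw -89.71 pitch 19.99 roll 0.17
F carrier axes [-0.16 -0.14 -1.38] [0.53 0.21 0.79] M carrier [-0.007  0.273 -0.018] [0.029 0.017 0.026]
under in seat [-1.21 -1.38  2.5 ]
clock: 16.43
ee_pos: [527.5, -268.9, 85.8]
tool_rot: [-1.461, 1.016, -1.459]
contact_force: [0.5, -0.4, -0.1]
width: 11.2
16.63 P [ 527.42 -268.88   85.81] [0.01 0.03 0.02] yaw -89.71 pitch 19.99 roll 0.18
F carrier axes [-0.24 -0.13 -0.88] [0.19 0.18 0.62] M carrier [0.003 0.287 0.016] [0.029 0.049 0.016]
under in seat [-0.2  -1.38  2.51]
```

```bash
python3 - <<'E'
from h import *
a=cv2.cvtColor(optics.snapshot("side"),cv2.COLOR_RGB2BGR);b=cv2.cvtColor(optics.snapshot("top"),cv2.COLOR_RGB2BGR)
cv2.imwrite("pics/side8.png",a);cv2.imwrite("pics/top8.png",b)
cv2.imwrite("pics/m8a.png",crop(a,240,355,60,70,8));cv2.imwrite("pics/m8b.png",crop(b,410,245,70,45,11))
E
```

```text
(no output)
```

View pics/m8a.png

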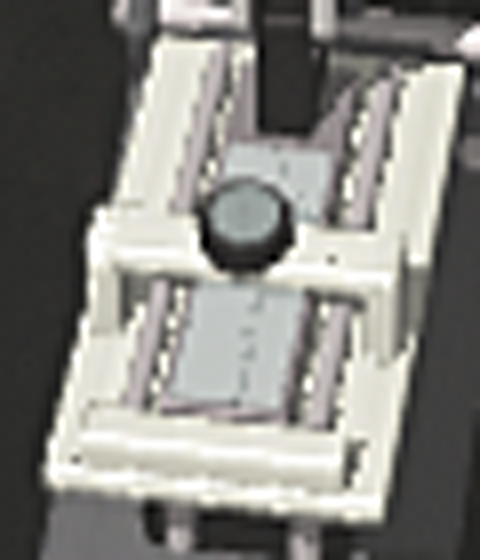

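View pics/m8b.png

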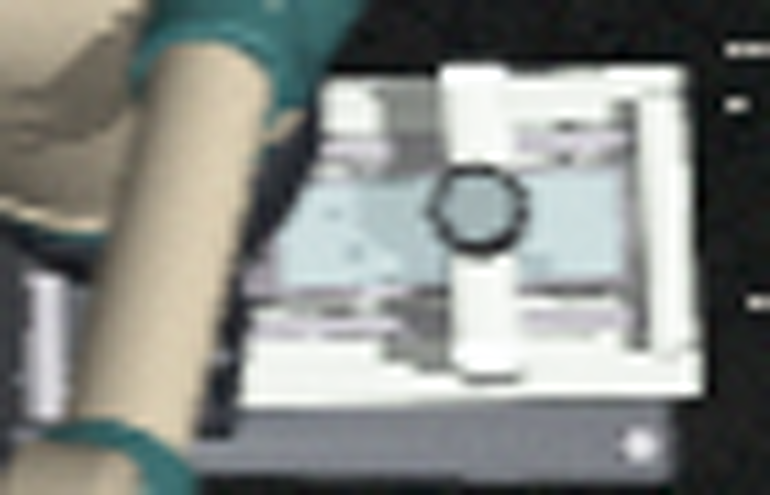

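The carrier is under the bridge with its nose just short of the stop: side (268,406), with the stop line around v=406. I'll keep going in small steps.

```bash
python3 -m inch '[[0.1,0,0,0,0,0,0],[0,0,0,0,0,0,0],[0,0,0,0,0,0,0]]'; python3 avg.py 4
python3 -m inch '[[0.1,0,0,0,0,0,0],[0,0,0,0,0,0,0],[0,0,0,0,0,0,0]]'; python3 avg.py 4
```

```text
clock: 16.98
ee_pos: [527.5, -269.9, 86.2]
tool_rot: [-1.461, 1.016, -1.459]
contact_force: [0.2, -0.1, -1.2]
width: 11.3
17.18 P [ 527.42 -269.82   86.14] [0.01 0.01 0.01] yaw -89.71 pitch 19.99 roll 0.17
F carrier axes [-0.33  0.22 -1.04] [0.33 0.1  0.53] M carrier [-0.004  0.263  0.009] [0.033 0.028 0.016]
under in seat [ 0.8  -1.38  2.5 ]
clock: 17.43
ee_pos: [527.5, -270.8, 86.5]
tool_rot: [-1.461, 1.016, -1.459]
contact_force: [-0.8, 0.5, -0.9]
width: 11.1
17.63 P [ 527.43 -270.76   86.47] [0.01 0.02 0.02] yaw -89.71 pitch 19.99 roll 0.17
F carrier axes [-0.19 -0.09 -1.03] [0.16 0.42 0.63] M carrier [0.013 0.271 0.024] [0.028 0.041 0.02 ]
under in seat [ 1.8  -1.37  2.48]
```

```bash
python3 -m inch '[[0.1,0,0,0,0,0,0],[0,0,0,0,0,0,0],[0,0,0,0,0,0,0]]'; python3 avg.py 4
python3 -m inch '[[0.07,0,0,0,0,0,0],[0,0,0,0,0,0,0],[0,0,0,0,0,0,0]]'; python3 avg.py 4
```

```text
clock: 17.88
ee_pos: [527.4, -271.3, 86.7]
tool_rot: [-1.46, 1.017, -1.459]
contact_force: [-1.0, 2.6, -1.5]
width: 11.4
18.08 P [ 527.4  -271.32   86.68] [0.   0.01 0.01] yaw -89.71 pitch 19.96 roll 0.17
F carrier axes [-2.37  0.25  0.16] [0.44 0.64 0.58] M carrier [0.023 0.665 0.027] [0.056 0.009 0.011]
under in seat [ 2.38 -1.41  2.47]
clock: 18.33
ee_pos: [527.4, -271.4, 86.7]
tool_rot: [-1.459, 1.017, -1.458]
contact_force: [0.6, 4.5, -0.2]
width: 11.5
18.53 P [ 527.39 -271.36   86.72] [0.02 0.   0.01] yaw -89.73 pitch 19.9 roll 0.18
F carrier axes [-4.99  0.36  0.97] [0.62 0.47 0.27] M carrier [0.078 1.068 0.024] [0.015 0.028 0.016]
under in seat [ 2.39 -1.43  2.46]
```

The nose is on the stop (Fx about -5 N). I'll ease that push slightly and press down.

```bash
python3 -m inch '[[-0.08,0,0,0,0,0,0],[0,0.05,0,0,0,0,0],[0,0.04,0,0,0,0,0],[0,0,0,0,0,0,0],[0,0,0,0,0,0,0]]'; python3 avg.py 6
```

```text
clock: 18.95
ee_pos: [527.4, -271.6, 86.0]
tool_rot: [-1.46, 1.017, -1.459]
contact_force: [0.8, 4.8, 0.7]
width: 11.6
19.25 P [ 527.43 -271.57   86.05] [0.01 0.01 0.01] yaw -89.72 pitch 19.97 roll 0.19
F carrier axes [-4.22  0.17  2.79] [0.34 0.36 0.48] M carrier [-0.023  0.935 -0.017] [0.035 0.023 0.021]
under in seat [ 2.39 -1.38  1.79]
```

```bash
python3 -m inch '[[-0.05,0,0,0,0,0,0],[0,0.06,0,0,0,0,0],[0,0,0,0,0,0,0],[0,0,0,0,0,0,0],[0,0,0,0,0,0,0]]'; python3 avg.py 6
```

```text
clock: 19.67
ee_pos: [527.4, -271.6, 86.0]
tool_rot: [-1.461, 1.016, -1.46]
contact_force: [-0.9, 5.9, 5.4]
width: 11.2
19.97 P [ 527.45 -271.65   85.97] [0.02 0.01 0.01] yaw -89.72 pitch 20.02 roll 0.2
F carrier axes [-3.02 -1.41  6.76] [0.58 0.33 0.2 ] M carrier [-0.207  0.802 -0.005] [0.026 0.019 0.024]
under in seat [ 2.47 -1.36  1.73]
```

```bash
python3 -m inch '[[0,0,0,0,0,0.3,0],[0,0,0,0,0,0,0],[0,0,0,0,0,0,0],[0,0,0,0,0,0,0]]'; python3 avg.py 6
```

```text
clock: 20.3
ee_pos: [527.5, -271.6, 86.0]
tool_rot: [-1.457, 1.019, -1.456]
contact_force: [-1.0, 5.4, 4.5]
width: 11.4
20.6 P [ 527.47 -271.64   85.96] [0.01 0.01 0.02] yaw -89.73 pitch 19.72 roll 0.2
F carrier axes [-3.53 -0.73  6.65] [0.37 0.36 0.75] M carrier [-0.202  0.793 -0.018] [0.025 0.032 0.026]
under in seat [ 2.29 -1.33  1.52]
```

```bash
python3 avg.py 16;  python3 -m inch '[[0,0,0,0,0,0.4,0],[0,0,0,0,0,0,0],[0,0,0,0,0,0,0],[0,0,0,0,0,0,0]]'; python3 avg.py 16
```

```text
21.4 P [ 527.47 -271.64   85.96] [0.01 0.01 0.01] yaw -89.72 pitch 19.72 roll 0.2
F carrier axes [-3.59 -1.2   6.52] [0.57 0.39 0.34] M carrier [-0.194  0.798 -0.017] [0.031 0.043 0.026]
under in seat [ 2.29 -1.34  1.52]
clock: 21.73
ee_pos: [527.5, -271.7, 86.0]
tool_rot: [-1.452, 1.023, -1.451]
contact_force: [-1.2, 5.1, 5.4]
width: 11.4
22.53 P [ 527.48 -271.73   85.94] [0.02 0.01 0.02] yaw -89.72 pitch 19.33 roll 0.2
F carrier axes [-3.35 -1.08  6.47] [0.36 0.53 0.79] M carrier [-0.203  0.739 -0.045] [0.029 0.026 0.028]
under in seat [ 2.14 -1.32  1.21]
```

Pitching the nose down by 0.7° met no reaction, so the face slope is probably a little below 20°. I'll keep going down until the nose loads.

```bash
python3 -m inch '[[0,0,0,0,0,0.4,0],[0,0,0,0,0,0,0],[0,0,0,0,0,0,0],[0,0,0,0,0,0,0]]'; python3 avg.py 12; python3 - <<'E'
from h import *
a=cv2.cvtColor(optics.snapshot("side"),cv2.COLOR_RGB2BGR);b=cv2.cvtColor(optics.snapshot("top"),cv2.COLOR_RGB2BGR)
cv2.imwrite("pics/side9.png",a);cv2.imwrite("pics/top9.png",b)
c=cv2.imread("pics/side8.png")
cv2.imwrite("pics/m9.png",np.hstack([crop(c,245,375,50,45,8),crop(a,245,375,50,45,8)]))
E
```

```text
clock: 22.87
ee_pos: [527.5, -271.7, 85.9]
tool_rot: [-1.447, 1.027, -1.446]
contact_force: [-1.2, 5.0, 5.2]
width: 11.4
23.47 P [ 527.46 -271.71   85.92] [0.01 0.01 0.02] yaw -89.72 pitch 18.92 roll 0.2
F carrier axes [-3.32 -1.36  6.43] [0.37 0.5  0.61] M carrier [-0.179  0.744 -0.047] [0.038 0.023 0.03 ]
under in seat [ 1.88 -1.35  0.93]
```

View pics/m9.png

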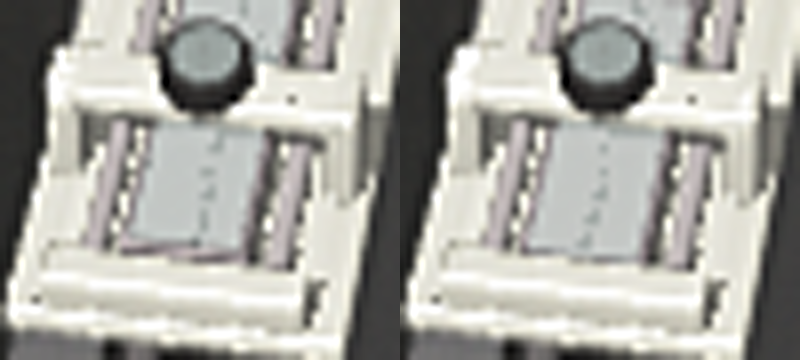

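```bash
python3 -m inch '[[0,0,0,0,0,0.25,0],[0,0,0,0,0,0,0],[0,0,0,0,0,0,0]]'; python3 avg.py 8; python3 -m inch '[[0,0,0,0,0,0.25,0],[0,0,0,0,0,0,0],[0,0,0,0,0,0,0]]'; python3 avg.py 8
```

```text
clock: 23.82
ee_pos: [527.5, -271.7, 85.9]
tool_rot: [-1.444, 1.03, -1.443]
contact_force: [-1.3, 5.5, 5.5]
width: 11.3
24.22 P [ 527.47 -271.66   85.91] [0.01 0.02 0.01] yaw -89.72 pitch 18.67 roll 0.2
F carrier axes [-3.82 -0.99  6.55] [0.36 0.55 0.5 ] M carrier [-0.175  0.716 -0.044] [0.037 0.03  0.034]
under in seat [ 1.69 -1.34  0.76]
clock: 24.47
ee_pos: [527.5, -271.6, 85.9]
tool_rot: [-1.441, 1.032, -1.44]
contact_force: [-1.2, 6.4, 5.3]
width: 11.3
24.87 P [ 527.47 -271.6    85.88] [0.02 0.01 0.01] yaw -89.72 pitch 18.41 roll 0.2
F carrier axes [-3.9  -1.19  6.55] [0.5  0.57 0.34] M carrier [-0.181  0.748 -0.027] [0.031 0.039 0.022]
under in seat [ 1.48 -1.34  0.59]
```

```bash
python3 - <<'E'
from stagefit2 import *
for s in(16,17,18,19,20,21,22):
    r=least_squares(lambda q:res2([*q,np.radians(s)]),[529,-317,66,-1.57],loss="soft_l1",f_scale=.4)
    print(s,r.x.round(2),round(r.cost,2),"low edge z",W([*r.x,np.radians(s)],(-70,0,0))[0,2].round(1))
E
```

```text
16 [ 529.1  -316.25   68.52   -1.57] 7.4 low edge z 49.2
17 [ 529.12 -316.61   67.86   -1.57] 6.06 low edge z 47.4
18 [ 529.14 -316.94   67.21   -1.57] 4.81 low edge z 45.6
19 [ 529.16 -317.18   66.86   -1.57] 3.85 low edge z 44.1
20 [ 529.15 -317.41   66.45   -1.57] 3.44 low edge z 42.5
21 [ 529.12 -317.5    66.4    -1.57] 3.74 low edge z 41.3
22 [ 529.09 -317.46   66.58   -1.57] 4.7 low edge z 40.4
```

Two things show the carrier pivots in the pads and lies flat by itself. Forces and TCP height stay constant over 1.6° of tool pitch, and the centre of pressure stays inside the footprint, near the grip. Next I'll raise the press towards 10 N.

```bash
python3 -m inch '[[0,0.04,0,0,0,0,0],[0,0,0,0,0,0,0],[0,0,0,0,0,0,0],[0,0,0,0,0,0,0]]'; python3 avg.py 12
```

```text
clock: 25.2
ee_pos: [527.5, -271.6, 85.9]
tool_rot: [-1.441, 1.032, -1.44]
contact_force: [-1.5, 6.3, 7.2]
width: 11.1
25.8 P [ 527.46 -271.61   85.85] [0.02 0.01 0.01] yaw -89.73 pitch 18.42 roll 0.21
F carrier axes [-4.38 -1.62  8.72] [0.4  0.52 0.38] M carrier [-0.299  0.818 -0.037] [0.024 0.037 0.03 ]
under in seat [ 1.48 -1.35  0.56]
```

```bash
python3 - <<'E'
from h import *
a=cv2.cvtColor(optics.snapshot("side"),cv2.COLOR_RGB2BGR);b=cv2.cvtColor(optics.snapshot("top"),cv2.COLOR_RGB2BGR)
cv2.imwrite("pics/side10.png",a);cv2.imwrite("pics/top10.png",b)
s0=cv2.imread("pics/side0.png");t0=cv2.imread("pics/top0.png")
cv2.imwrite("pics/m10.png",np.hstack([crop(a,240,345,75,85,7)[:, :],cv2.resize(crop(b,405,240,80,55,3),(240,595))]))
# registration of stage upper end + bystanders vs start
def reg(n,i0,i1,w):
    x,y,ww,h=w;A=cv2.cvtColor(i0[y:y+h,x:x+ww],6).astype(np.float32);B=cv2.cvtColor(i1[y:y+h,x:x+ww],6).astype(np.float32)
    print(n,np.round(cv2.phaseCorrelate(A,B,cv2.createHanningWindow((ww,h),5)),2),round(float(np.abs(A-B).mean()),1))
reg("side stage end+base",s0,a,(240,406,70,40));reg("side bridge",s0,a,(245,374,50,30));reg("top stage end",t0,b,(455,244,30,50))
reg("petri s",s0,a,(255,240,35,35));reg("case s",s0,a,(350,330,30,40));reg("cube s",s0,a,(330,428,35,35));reg("petri t",t0,b,(300,275,30,30));reg("case t",t0,b,(385,190,28,32));reg("cube t",t0,b,(455,205,28,25))
E
```

```text
Traceback (most recent call last):
ValueError: setting an array element with a sequence. The requested array has an inhomogeneous shape after 1 dimensions. The detected shape was (2,) + inhomogeneous part.
```

View pics/m10.png

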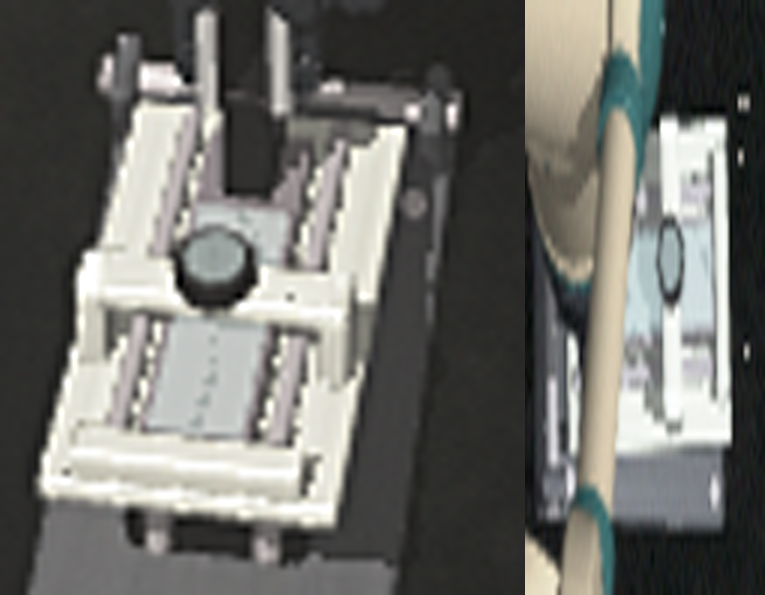

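```bash
python3 - <<'E'
import cv2,numpy as np
s0=cv2.imread("pics/side0.png");t0=cv2.imread("pics/top0.png");a=cv2.imread("pics/side10.png");b=cv2.imread("pics/top10.png");s7=cv2.imread("pics/side7.png")
def reg(n,i0,i1,w):
    x,y,ww,h=w;A=cv2.cvtColor(i0[y:y+h,x:x+ww],6).astype(np.float32);B=cv2.cvtColor(i1[y:y+h,x:x+ww],6).astype(np.float32)
    s,r=cv2.phaseCorrelate(A,B,cv2.createHanningWindow((ww,h),5));print(n,np.round(s,2),round(r,2),round(float(np.abs(A-B).mean()),1))
reg("side stage end+base",s0,a,(240,406,70,24));reg("side bridge",s0,a,(245,374,50,22));reg("top stage end",t0,b,(463,244,22,50))
for n,i,j,w in(("petri s",s0,a,(255,240,35,35)),("case s",s0,a,(350,330,30,40)),("cube s",s0,a,(330,428,35,35)),("petri t",t0,b,(300,275,30,30)),("case t",t0,b,(385,190,28,32)),("cube t",t0,b,(455,205,28,25))): reg(n,i,j,w)
E
```

```text
side stage end+base [-0.01  0.02] 1.0 2.0
side bridge [0.   0.11] 0.96 11.4
top stage end [ 0.14 -0.  ] 0.99 5.7
petri s [-4.37 -5.43] 0.23 74.5
case s [0.01 0.04] 1.0 0.3
cube s [-0.08 -0.05] 1.04 1.0
petri t [-0.05 -0.07] 0.93 2.0
case t [-2.44 -4.76] 0.25 72.5
cube t [0.05 0.46] 1.03 3.4
```

```bash
python3 -m inch '[[0,0,0,0,0,0,0],[0,0,0,0,0,0,0],[0,0,0,0,0,0,0],[0,0,0,0,0,0,0],[0,0,0,0,0,0,0],[0,0,0,0,0,0,0]]'; python3 avg.py 10; python3 -c "
from cell import job; print(job.sign_off())"
```

```text
clock: 26.4
ee_pos: [527.4, -271.6, 85.9]
tool_rot: [-1.441, 1.032, -1.44]
contact_force: [-1.2, 7.2, 6.6]
width: 11.5
26.9 P [ 527.46 -271.61   85.85] [0.01 0.02 0.01] yaw -89.73 pitch 18.42 roll 0.21
F carrier axes [-4.36 -1.6   8.94] [0.56 0.4  0.67] M carrier [-0.284  0.809 -0.033] [0.027 0.029 0.026]
under in seat [ 1.48 -1.35  0.56]
the job is handed in; nothing more can be done
None
```

I handed the job in at about 27 s, with the carrier home against the end stop and still gripped. I gripped it by its upright block, tilted it to 20°, set it between the guide bars and slid it under the lens bridge until the nose met the stop.

**What the last checks showed:**
- **Press:** about 9–10 N on the sloped face, steady.
- **Stop:** the nose pushes on it with about 4 N, also steady.
- **Grip:** still closed on the block. The opening reads 11.5 mm, although the block is 14 mm wide.
- **Stage:** its outline in the pictures has not moved by more than about 0.1 px since the start, so the tilt was not shifted.
- **Bystanders:** the objective case and petri dish did not move, each seen in one view because the arm hides the other. The cube is unmoved in the side view; the top view reads 0.46 px.

**What I could not settle:**
- **Flushness:** this is inferred, not seen directly. Changing the tool's pitch from 20.0° to 18.4° changed neither the forces nor the tool height, and the load stayed well inside the plate. From this I take it that the carrier turns in the pads and lies flat by itself. As a result, the tool ends about 1.5° flatter than the camera estimate of the slope (20° ± 1°).
- **Position:** the stop and the face were felt about 2 mm beyond where the cameras placed them, which is about the calibration error. I went by the contact.

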